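Lever up a heavy carving stand and pack its edge

TASK

Lever up the open edge of the heavy carving stand: lay the pry bar across the fulcrum block with its steel toe a little way under the stand's board and let go of it, then set the iron saddle weight astride the red band of the bar so that the board rises and stays up with your hand off. While it is up, slide the pale packing block upright under the raised edge, red end left outside, and let go; then lift the weight off and stand it back on its cork mat, so that the board comes down to rest on the block. Raise the stand only with the bar, never with the gripper; the bar may stay where it is, and the other tools and offcuts on the bench are to be left alone.

Things in the scene. Friction and masses are not known exactly. Their poses are not given: they have to be found in the camera images.
- stand: carving stand, 3.2 to 4.4 kg: dark oak board 200 (x) x 300 (y) x 20 mm on four iron legs 25 mm square, 84 mm high, at x = +-85, y = +-135 mm; a carved head 232 mm tall, 136 mm across, stands on it at x = +30. Origin on the bench below the board's centre. Working edge: the long edge at x = -100 mm; bar and packing block go in there along +x, under the board between the two legs
- stand_edge (a point): lower corner of the board at the middle of the working edge, (-100, 0, 84) mm in the stand's frame: 84 mm above the bench when the stand is flat, 94 to 100 when levered (the stand tips about its legs at x = +85), about 91 when it rests on the packing block
- fulcrum_top (a point): crown of the fulcrum block, 64 mm above the bench: dark block 56 (x) x 60 (y) mm with an iron cap of radius 18 mm rounded about y. It already stands, loose, 0.7 kg, 10 to 18 mm outside the working edge, at y = -60 to -80 mm in the stand's frame; leave it there. The bar goes over it, square to the working edge
- bar_mid (a point): centre of the pry bar, half-way up: straight ash bar with a bright steel toe, 360 x 30 x 14 mm, 0.28 kg, lying flat; x axis along it towards the toe, z up. It balances within 30 mm of here: grip it here across its 30 mm width. An end stop 10 mm high stands on the last 10 mm of the handle end
- bar_toe (a point): tip of the steel toe, half-way up the bar's thickness, 180 mm from bar_mid along +x; to go about 35 mm under the board. Laid level on the fulcrum the bar's top is at 78 mm, 6 mm below the board; let go, its handle sinks until the toe touches the board from below
- bar_seat (a point): centre of the red band, on the bar's top face, 120 mm from bar_mid towards the handle: place of the weight. With the weight on, the handle end sinks to the bench, the bar slopes about 13 degrees and this point comes down to about 27 mm above the bench
- packer_mid (a point): centre of the upright packing block: pale wood, 110 (x) x 45 (y) x 90 mm high, 0.3 kg; its -x end is painted red for 30 mm. Grip it across the 45 mm, 28 mm from here towards the red end and 20 mm above here, so that the fingers stay outside the board; it goes in plain end (+x) first, about 40 mm under the board, near y = +65 mm in the stand's frame, clear of bar and fulcrum
- packer_inner (a point): middle of the packing block's plain end face, 55 mm from packer_mid along +x, 45 mm above its underside
- weight_grip (a point): centre of the green fin of the iron saddle weight (0.95 kg): fin 50 (x) x 16 (y) x 30 mm high, gripped across the 16 mm; below it a bridge 50 x 64 x 25 mm and two cheeks 20 mm deep with a slot between, along x, 40 mm wide, open below, that straddles the bar, either way round. This point is 60 mm above the underside, 40 mm above the slot's roof
- mat: cork mat 130 x 130 x 4 mm, fixed on the bench, place of the weight; origin at the centre of its underside
- cup: bystander, leave alone: white plastic cup; origin at its underside
- gouge_a: bystander, leave alone: carving gouge with a mid-brown handle; origin at its underside
- gouge_b: bystander, leave alone: carving gouge with a dark handle; origin at its underside
- offcut: bystander, leave alone: brown wooden offcut 90 x 50 x 60 mm; origin at its underside
- mallet: bystander, leave alone: carver's round mallet lying on its side; origin at its underside
- blank: bystander, leave alone: pale square wooden blank 120 x 45 x 45 mm; origin at its underside
Mind the look-alikes: they are no part of the job. What is shaped like the part that bears weight_grip but pink is not meant.

How it is judged:
On the way, in this order (a step that is already met when the one before it is completed fails the run):
1. the bar lies over the fulcrum, let go, its toe at least 10 mm under the board (x of bar_toe in the frame of stand above -0.09 m and z of bar_toe in the frame of stand between 0.04 and 0.084 m and contact force between bar and fulcrum above 0.5 N and contact force between the fingers and bar below 0.3 N), for 0.2 s.
2. the weight rides on the bar, let go, and the bar holds the board's edge at least 8 mm up (x of bar_toe in the frame of stand above -0.09 m and z of bar_toe in the frame of stand between 0.04 and 0.084 m and contact force between weight and bar above 3 N and contact force between bar and stand above 5 N and contact force between the fingers and weight below 0.3 N and contact force between the fingers and bar below 0.3 N and height (world z) of stand_edge above 0.092 m), for 0.3 s.
3. the packing block stands upright under the raised edge, at least 15 mm in, let go (x of packer_inner in the frame of stand between -0.085 and 0 m and angle between packer_mid's own z axis and vertical below 0.08 rad and contact force between the fingers and packer below 0.3 N and height (world z) of stand_edge above 0.088 m and contact force between weight and bar above 1 N), for 0.2 s.
At the end, for the whole second after the job is handed in: The stand's board rests on the upright packing block, which reaches at least 15 mm under it, with the working edge at least 3.5 mm above its flat height and the stand at rest; the weight stands upright on the cork mat, its centre within 55 mm of the mat's centre, off the bar and at rest (x of packer_inner in the frame of stand between -0.085 and 0 m and angle between packer_mid's own z axis and vertical below 0.08 rad and height (world z) of stand_edge above 0.0875 m and contact force between packer and stand above 2 N and linear speed of each of stand, weight below 0.02 m/s and horizontal distance between weight_grip and mat below 0.055 m and angle between weight_grip's own z axis and vertical below 0.1 rad and height (world z) of weight_grip below 0.07 m and contact force between weight and bar below 0.2 N); the robot touches nothing.
It fails at once if the stand is pushed or lifted with the gripper (more than 10 N) (contact force between the fingers and stand above 10 N).
It fails at once if the stand is shoved more than 40 mm or tipped over (distance of stand from where it was at the start of the episode above 0.04 m or angle between stand's own z axis and vertical above 0.25 rad).
It fails at once if a bystander is moved by more than 30 mm (distance of any of cup, gouge_a, gouge_b, offcut, mallet, blank from where it was at the start of the episode above 0.03 m).
It also fails if it takes over 69 s, if anything falls off the work surface, if the arm or the gripper's body presses on something with over 40 N, if the wrist force passes 120 N, or if a joint passes its speed limit or range.

ROBOT

A 6-joint arm with a two-finger parallel gripper is mounted at the origin on the work surface. World frame = base frame: x ahead of the robot, y to its left, z up, the work surface at z = 0. Lengths are in m, angles in rad, forces in N, time in s.
With the tool pointing down it reaches from about 0.275 to 0.875 m from the base axis. Payload 12.5 kg.
Tool frame: the origin (TCP) lies at the very end of the fingers, on their centre line; the grasp point (between the pads) lies 19 mm behind it; z points along the fingers, y is the direction in which the jaws open and shut (so a half turn about z gives the same grasp; the last joint's range is limited). The gripper opens to 85 mm and grips with 20 to 120 N. Pads are 22 mm wide; open, the fingers measure 114 mm over their backs; the gripper's body (76 mm by 85 mm) begins 54 mm behind the grasp point. The pads swing forward as they close: fully open they stand 13 mm farther back than shut.
Start: joints at [-1.405, 0.351, 1.652, -0, 1.139, -0.085], TCP at [0.137, -0.533, 0.203] pointing down, gripper open.
Joint ranges: [-2.75, 2.75], [-0.79, 2.1], [0.01, 2.65], [-1.57, 4.71], [0.07, 3.14], [-2.87, 2.87]. Speed limits (rad/s): [2.22, 2.22, 2.79, 3.14, 3.14, 3.14].

INTERFACE

Orientations are given as [roll, pitch, yaw] about the fixed x, y, z axes, in that order (R = Rz(yaw) Ry(pitch) Rx(roll)).
In Python, from plant import observe, camera, r gives the robot as it stands.
- The arm moves only by the tool play_rows, never from a script. Its argument "targets" is a list of rows, each an object of numbers: "ax", "ay", "az": the turn, a rotation vector about the world's x, y, z in degrees; "x", "y", "z": the shift along the world's x, y, z in mm; "fingers": the finger opening in mm, from 0 to 85.4. In form: [{"ax": .., "ay": .., "az": .., "x": .., "y": .., "z": .., "fingers": ..}, ...]. A call has 1 to 12 rows; each row shifts and turns the commanded pose from where the row before left it; what a row does not reach is not made up. A row lasts 1/12 s, in which the tool goes at most 41.7 mm and 7.16 degrees, less where a joint would pass 70% of its speed; a pose out of reach is approached as far as the arm can. A call with a gripper value outside its range is refused whole. The fingers move at their own pace and stop on an object; "squeeze" is the grip in N (left out, the last holds). Time passes only in rows, so rows that do not move let the fingers close. It gives the time, the measured TCP pose, the force and the opening at its end, in the units of the state.
- observe(): the state, without advancing time (a new reading comes with each control period).
- camera(name): name is "scene" or "top"; returns a dict with "color" (400x640x3 uint8, red, green, blue), "fx", "fy", "cx", "cy" (pixels), "R" (3x3) and "t" (3): a world point X has camera coordinates R X + t. Camera axes: x right, y down, z forward; pixel columns grow to the right and rows downward; lengths in m; the calibration is good to about 2 mm. A picture is of the moment at which its call begins. There is no depth.
- r.finish_job(): hands the job in, once; it reports no verdict.
The state is a dict: "time_s": time; "qpos": joint angles; "dq": joint speeds; "tau": joint torques, N m; "position": TCP position; "orientation": TCP orientation; "contact_force": force on the tool from outside, world axes, zero at the start; "ft_torque": the same for the moment, N m; "finger_gap": opening from 0.0 (shut) to 1.0 (fully open).
Only numpy, scipy, OpenCV 4.12 (cv2) and the standard library are available. Lean on these libraries where they do the work, as an engineer would, in place of code of your own. Each camera call takes 0.05 s, during which the arm holds its last target.

## Working session

There is one attempt and no reset: what is moved stays moved. The work goes in short steps, Python scripts to look and compute and a tool call to move; the robot and the scene stay as the last step left them, time stands still between calls to the robot, and variables do not carry over. Pictures are saved under pics/ and viewed, and the job is handed in when it is done.

Besides the shell and the picture viewer there is one more tool, called after "Call:" as name(argument=value, ...), one argument or row to a line, values as JSON. play_rows: Moves the arm, as the interface text tells. Its arguments: {"type":"object","properties":{"targets":{"type":"array"},"squeeze":{"type":"number"}},"required":["targets"]}

```bash
mkdir -p pics; ls
python3 - <<'E'
from plant import observe,camera,r
import cv2
print(observe())
for n in("scene","top"):
    c=camera(n); cv2.imwrite(f"pics/{n}0.png",c["color"][:,:,::-1]); print(n,c["fx"],c["fy"],c["cx"],c["cy"],c["R"],c["t"])
E
```

```text
pics
{'time_s': 0.0, 'qpos': array([-1.40459107e+00,  3.51221737e-01,  1.65241818e+00, -1.10176275e-06,
        1.13908320e+00, -8.46334830e-02]), 'dq': array([ 0.00056452,  0.00208754,  0.00016985, -0.00018117,  0.00012643,
        0.00135471]), 'tau': array([-5.32117592e-04, -5.06102729e+01, -2.91405505e+01, -1.11976155e-04,
        4.46082879e-03, -5.45133261e-06]), 'position': array([ 0.13646675, -0.53243409,  0.20206862]), 'orientation': array([-3.14046615e+00, -9.45642126e-05,  2.50839151e-01]), 'contact_force': array([ 0.74663153,  0.00523539, -0.68155291]), 'ft_torque': array([ 0.02172255, -0.0178788 ,  0.01769014]), 'finger_gap': 0.9995912204835324}
scene 378.61636429401955 378.61636429401955 320.7429273301192 200.71000553195768 [[ 0.23951824  0.97080509  0.01298052]
 [ 0.8389416  -0.20021834 -0.50605297]
 [-0.48867986  0.13209882 -0.86240472]] [-0.04364997 -0.45233239  1.58979298]
top 464.91982097860216 464.91982097860216 319.25955619783065 197.36209305254565 [[ 0.02445709 -0.99967623  0.00702086]
 [-0.98011829 -0.02536066 -0.19678661]
 [ 0.19690095 -0.00206844 -0.9804212 ]] [-0.09240035  0.55502424  1.73952803]
```

View pics/scene0.png

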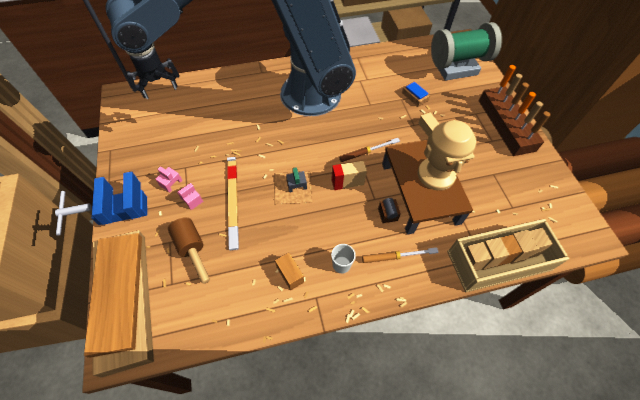

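View pics/top0.png

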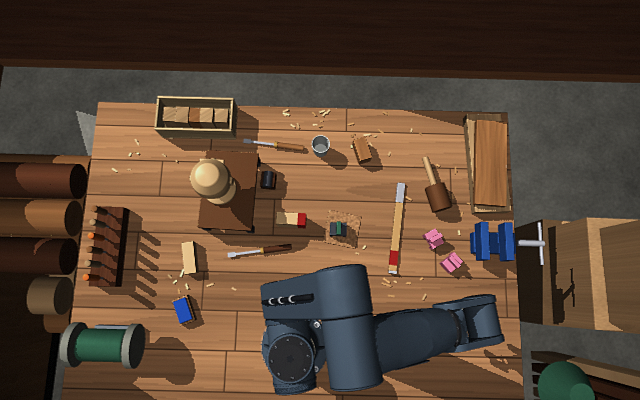

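```bash
cat > h.py <<'E'
import numpy as np, cv2
from plant import observe,camera,r
def proj(c,X):
    p=c["R"]@np.asarray(X,float)+c["t"]; return np.array([c["fx"]*p[0]/p[2]+c["cx"],c["fy"]*p[1]/p[2]+c["cy"]])
def ray(c,uv):
    d=np.array([(uv[0]-c["cx"])/c["fx"],(uv[1]-c["cy"])/c["fy"],1.]); return -c["R"].T@c["t"], c["R"].T@d
def onz(c,uv,z):
    o,d=ray(c,uv); return o+d*(z-o[2])/d[2]
def crop(c,u0,v0,w,h,s,name,ticks=10):
    im=cv2.resize(np.ascontiguousarray(c["color"][v0:v0+h,u0:u0+w,::-1]),None,fx=s,fy=s,interpolation=cv2.INTER_CUBIC)
    for u in range(-(-u0//ticks)*ticks,u0+w,ticks):
        cv2.line(im,(int((u-u0+.5)*s),0),(int((u-u0+.5)*s),6),(255,255,0),1)
        if u%(2*ticks)==0: cv2.putText(im,str(u),(int((u-u0)*s)-8,16),0,.35,(255,255,0),1)
    for v in range(-(-v0//ticks)*ticks,v0+h,ticks):
        cv2.line(im,(0,int((v-v0+.5)*s)),(6,int((v-v0+.5)*s)),(255,255,0),1)
        cv2.putText(im,str(v),(8,int((v-v0)*s)+4),0,.35,(255,255,0),1)
    cv2.imwrite(f"pics/{name}.png",im)
E
python3 - <<'E'
from h import *
c=camera("top"); crop(c,180,140,190,125,4,"t1"); crop(c,320,170,150,110,5,"t2")
c=camera("scene"); crop(c,260,110,220,140,3.6,"s1"); crop(c,140,140,190,120,4,"s2")
E
```

```text
(no output)
```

View pics/t1.png

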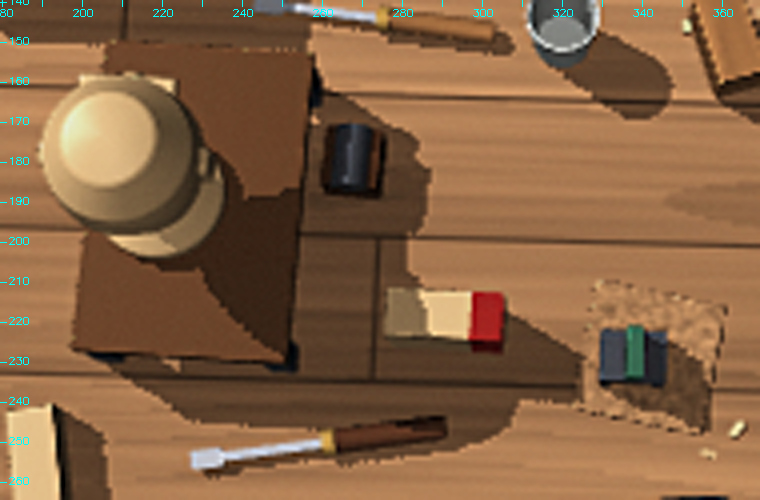

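View pics/t2.png

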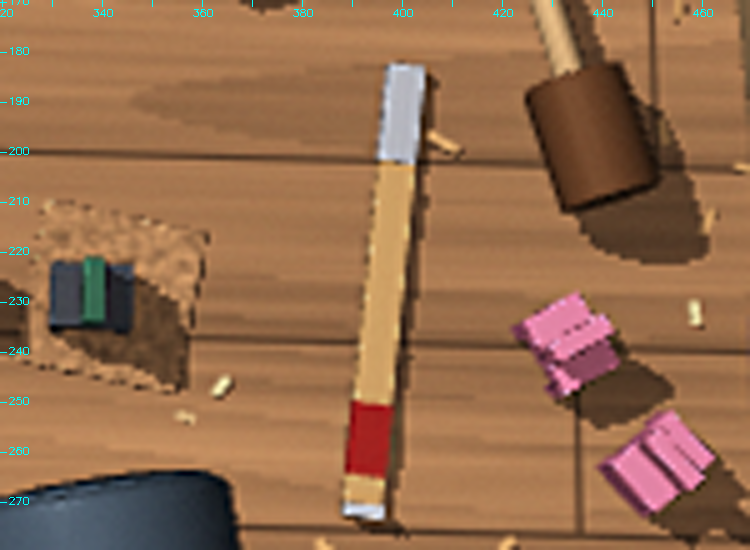

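View pics/s1.png

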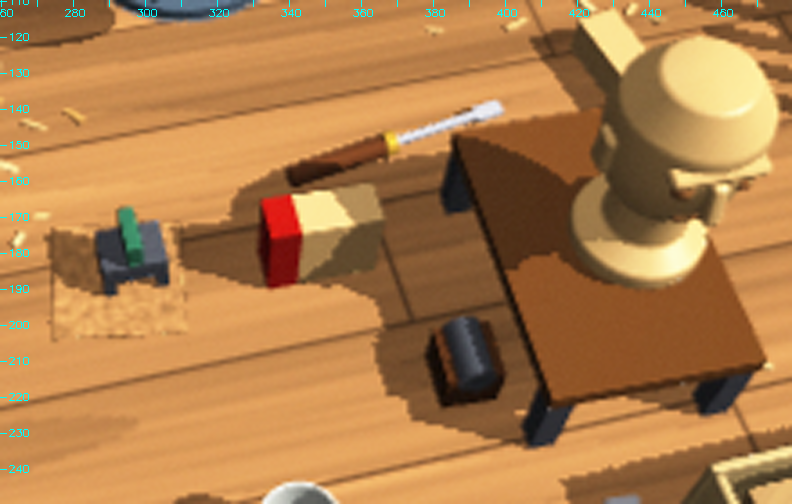

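View pics/s2.png

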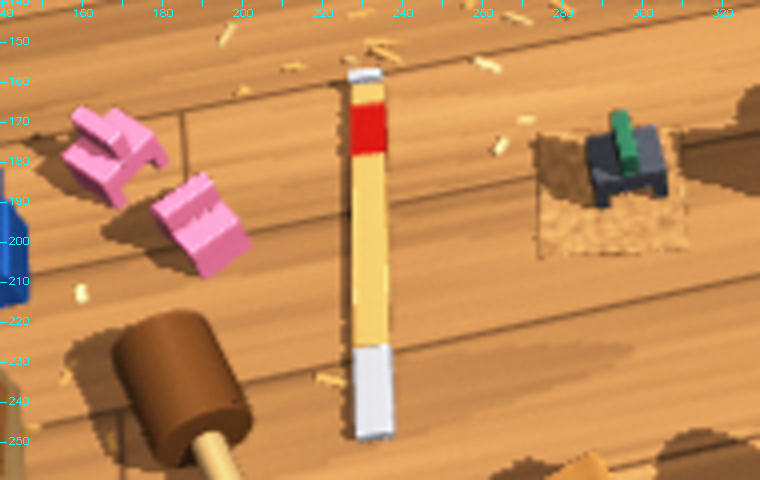

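```bash
cat > m.py <<'E'
from h import *
T=camera("top");S=camera("scene")
def t1(x,y):return (180+x/4-.5,140+y/4-.5)
def t2(x,y):return (320+x/5-.5,170+y/5-.5)
def s1(x,y):return (260+x/3.6-.5,110+y/3.6-.5)
def s2(x,y):return (140+x/4-.5,140+y/4-.5)
def P(n,c,uv,z): print(n,np.round(onz(c,uv,z)*1000,1))
P("board TR",T,t1(312,52),.104);P("board BR",T,t1(290,362),.104);P("board BL",T,t1(72,347),.104)
P("S BR",S,s1(455,133),.104);P("S TR",S,s1(550,403),.104);P("S TL",S,s1(765,360),.104)
P("bar toe T",T,t2(406,64),.014);P("bar han T",T,t2(363,504),.024);P("red T",T,t2(370.5,439),.014)
P("bar toe S",S,s2(374,434),.014);P("bar han S",S,s2(366,72),.024);P("red S",S,s2(369,128),.014)
P("fulc T l",T,t1(352,124),.064);P("fulc T r",T,t1(352,192),.064)
P("fulc S ",S,s1(463,318),.064);P("fulc S",S,s1(485,384),.064)
P("pack T ",T,t1(505,293),.09);P("pack T",T,t1(501,352),.09);P("pack Tin",T,t1(387,288),.09);P("pack Tin",T,t1(384,337),.09)
P("pack S ",S,s1(262,200),.09);P("pack S",S,s1(302,237),.09);P("pack Sin",S,s1(375,186),.09);P("pack Sin",S,s1(383,222),.09)
P("finT",T,t1(636,325),.075);P("finT",T,t1(635,377),.075)
P("finS",S,s2(621,111),.075);P("finS",S,s2(630,152),.075)
for x,y in((605,280),(726,308),(707,433),(582,410)):P("matT",T,t1(x,y),.004)
for x,y in((536,132),(680,130),(688,253),(538,258)):P("matS",S,s2(x,y),.004)
def lab(c,lo,hi,box):
    hs=cv2.cvtColor(c["color"],cv2.COLOR_RGB2HSV);m=cv2.inRange(hs,lo,hi);k=np.zeros_like(m);u,v,w,h=box;k[v:v+h,u:u+w]=m[v:v+h,u:u+w];return k
E
python3 m.py
```

```text
board TR [716.3 162.1 104. ]
board BR [417.9 167.4 104. ]
board BL [426.7 369.6 104. ]
S BR [418.2 174.1 104. ]
S TR [716.2 158.5 104. ]
S TL [720.4 357.7 104. ]
bar toe T [ 635.1 -401.3   14. ]
bar han T [ 287.  -363.2   24. ]
red T [ 337.2 -370.9   14. ]
bar toe S [ 632.8 -401.5   14. ]
bar han S [ 278.8 -362.3   24. ]
red S [ 334.1 -368.3   14. ]
fulc T l [656.6 125.2  64. ]
fulc T r [589.1 122.1  64. ]
fulc S  [596.9 127.8  64. ]
fulc S [667.1 124.4  64. ]
pack T  [489.9 -29.   90. ]
pack T [434. -27.  90.]
pack Tin [491.9  82.   90. ]
pack Tin [445.4  82.8  90. ]
pack S  [442.4 -24.8  90. ]
pack S [492.    0.7  90. ]
pack Sin [451.4  84.5  90. ]
pack Sin [493.2  79.5  90. ]
finT [ 465.  -153.3   75. ]
finT [ 415.6 -153.2   75. ]
finS [ 411.3 -149.7   75. ]
finS [ 454.6 -151.1   75. ]
matT [ 519.8 -125.1    4. ]
matT [ 494.8 -245.     4. ]
matT [ 371.3 -227.3    4. ]
matT [ 390.6 -105.2    4. ]
matS [ 366.1 -222.5    4. ]
matS [394.2 -94.6   4. ]
matS [ 522.1 -117.     4. ]
matS [ 496.8 -244.4    4. ]
```

Run:
```python
from h import *
T=camera("top");S=camera("scene")
print(-T["R"].T@T["t"],-S["R"].T@S["t"])
for n,c,uv,z in(("cup rim",T,(320.5,140),.08),("cup base",T,(321,153),0),("cupS base",S,(343,270),0),("cupS rim",S,(343,252),.08),("offcutT",T,(362,149),.06),("offcutTr",T,(372,160),.06),("offcutS",S,(290,265),.06),("gougeb handle T",T,(290,247),.02),("gouge tipT",T,(229,255),.02),("gougea T",T,(303,149),.02)):
    print(n,np.round(onz(c,uv,z)*1000))
```

```text
[ 0.20373454 -0.07469654  1.81534023] [ 1.16683524 -0.25819941  1.14270741]
cup rim [781. -78.  80.]
cup base [752. -81.   0.]
cupS base [782. -76.   0.]
cupS rim [754. -73.  80.]
offcutT [ 755. -242.   60.]
offcutTr [ 711. -281.   60.]
offcutS [ 750. -236.   60.]
gougeb handle T [366.  29.  20.]
gouge tipT [330. 262.  20.]
gougea T [761.  -8.  20.]
```

Call:
play_rows(
  targets=[
    {"x": 29,"y": 13.6,"z": -9,"az": -1.86,"fingers": 60},
    {"x": 29,"y": 13.6,"z": -9,"az": -1.86,"fingers": 60},
    {"x": 29,"y": 13.6,"z": -9,"az": -1.86,"fingers": 60},
    {"x": 29,"y": 13.6,"z": -9,"az": -1.86,"fingers": 60},
    {"x": 29,"y": 13.6,"z": -9,"az": -1.86,"fingers": 60},
    {"x": 29,"y": 13.6,"z": -9,"az": -1.86,"fingers": 60},
    {"x": 29,"y": 13.6,"z": -9,"az": -1.86,"fingers": 60},
    {"x": 29,"y": 13.6,"z": -9,"az": -1.86,"fingers": 60},
    {"x": 29,"y": 13.6,"z": -9,"az": -1.86,"fingers": 60},
    {"x": 29,"y": 13.6,"z": -9,"az": -1.86,"fingers": 60},
    {"x": 29,"y": 13.6,"z": -9,"az": -1.86,"fingers": 60},
    {"fingers": 60},
  ],
  squeeze=80,
)

```text
invalid input at $.targets[0]: expected keys ax, ay, az, x, y, z, fingers
```

All keys are required in every row.

Call:
play_rows(
  targets=[
    {"ax": 0,"ay": 0,"az": -1.86,"x": 29,"y": 13.6,"z": -9,"fingers": 60},
    {"ax": 0,"ay": 0,"az": -1.86,"x": 29,"y": 13.6,"z": -9,"fingers": 60},
    {"ax": 0,"ay": 0,"az": -1.86,"x": 29,"y": 13.6,"z": -9,"fingers": 60},
    {"ax": 0,"ay": 0,"az": -1.86,"x": 29,"y": 13.6,"z": -9,"fingers": 60},
    {"ax": 0,"ay": 0,"az": -1.86,"x": 29,"y": 13.6,"z": -9,"fingers": 60},
    {"ax": 0,"ay": 0,"az": -1.86,"x": 29,"y": 13.6,"z": -9,"fingers": 60},
    {"ax": 0,"ay": 0,"az": -1.86,"x": 29,"y": 13.6,"z": -9,"fingers": 60},
    {"ax": 0,"ay": 0,"az": -1.86,"x": 29,"y": 13.6,"z": -9,"fingers": 60},
    {"ax": 0,"ay": 0,"az": -1.86,"x": 29,"y": 13.6,"z": -9,"fingers": 60},
    {"ax": 0,"ay": 0,"az": -1.86,"x": 29,"y": 13.6,"z": -9,"fingers": 60},
    {"ax": 0,"ay": 0,"az": -1.86,"x": 29,"y": 13.6,"z": -9,"fingers": 60},
    {"ax": 0,"ay": 0,"az": 0,"x": 0,"y": 0,"z": 0,"fingers": 60},
  ],
  squeeze=80,
)

```text
time_s: 1.4
position: [0.4589, -0.3803, 0.1019]
orientation: [-3.14, 0.001, -0.105]
contact_force: [0.4, 0.7, -0.1]
finger_gap: 0.703
```

Call:
play_rows(
  targets=[
    {"ax": 0,"ay": 0,"az": 0,"x": -4,"y": -2,"z": -20,"fingers": 60},
    {"ax": 0,"ay": 0,"az": 0,"x": 0,"y": 0,"z": -25,"fingers": 60},
    {"ax": 0,"ay": 0,"az": 0,"x": 0,"y": 0,"z": -25,"fingers": 60},
    {"ax": 0,"ay": 0,"az": 0,"x": 0,"y": 0,"z": -18,"fingers": 60},
    {"ax": 0,"ay": 0,"az": 0,"x": 0,"y": 0,"z": -8,"fingers": 60},
    {"ax": 0,"ay": 0,"az": 0,"x": 0,"y": 0,"z": -3,"fingers": 60},
    {"ax": 0,"ay": 0,"az": 0,"x": 0,"y": 0,"z": 0,"fingers": 60},
  ],
)

```text
time_s: 1.98
position: [0.4514, -0.3854, 0.0047]
orientation: [-3.141, 0.0, -0.106]
contact_force: [0.8, -0.1, -0.7]
finger_gap: 0.703
```

Run:
```python
from h import *
c=camera("scene"); crop(c,140,140,190,120,4,"s3");print(observe()["position"],observe()["contact_force"])
```

```text
[ 0.45178612 -0.38561675  0.00539609] [ 0.78036689 -0.02829503  1.39974341]
```

View pics/s3.png

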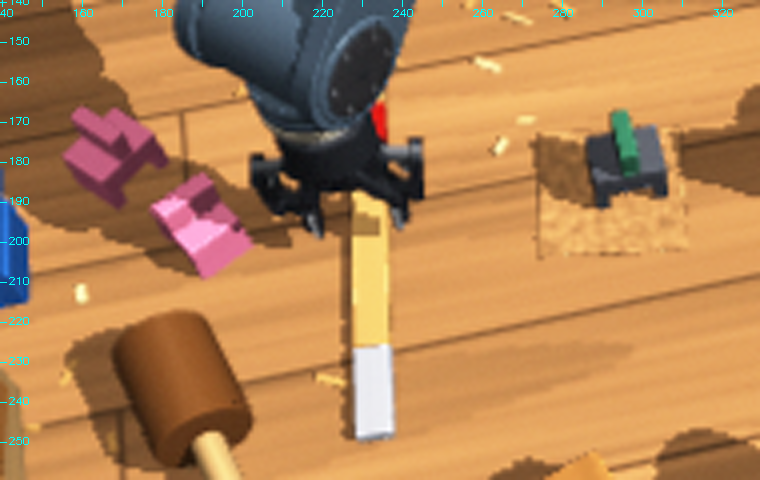

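Call:
play_rows(
  targets=[
    {"ax": 0,"ay": 0,"az": 0,"x": 3,"y": 2.5,"z": -3,"fingers": 60},
    {"ax": 0,"ay": 0,"az": 0,"x": 0,"y": 0,"z": 0,"fingers": 15},
    {"ax": 0,"ay": 0,"az": 0,"x": 0,"y": 0,"z": 0,"fingers": 15},
    {"ax": 0,"ay": 0,"az": 0,"x": 0,"y": 0,"z": 0,"fingers": 15},
    {"ax": 0,"ay": 0,"az": 0,"x": 0,"y": 0,"z": 0,"fingers": 15},
    {"ax": 0,"ay": 0,"az": 0,"x": 0,"y": 0,"z": 0,"fingers": 15},
    {"ax": 0,"ay": 0,"az": 0,"x": 0,"y": 0,"z": 0,"fingers": 15},
  ],
)

```text
time_s: 2.62
position: [0.4545, -0.3827, 0.0017]
orientation: [3.142, -0.0, -0.106]
contact_force: [0.5, 0.2, -0.1]
finger_gap: 0.178
```

Run:
```python
from h import *
c=camera("scene"); crop(c,180,140,100,120,5,"s4");print(observe()["finger_gap"],observe()["contact_force"])
c=camera("top"); crop(c,360,170,100,110,5,"t4")
```

```text
0.17897212679904106 [ 0.2260329  -0.34291979  0.3759249 ]
```

View pics/s4.png

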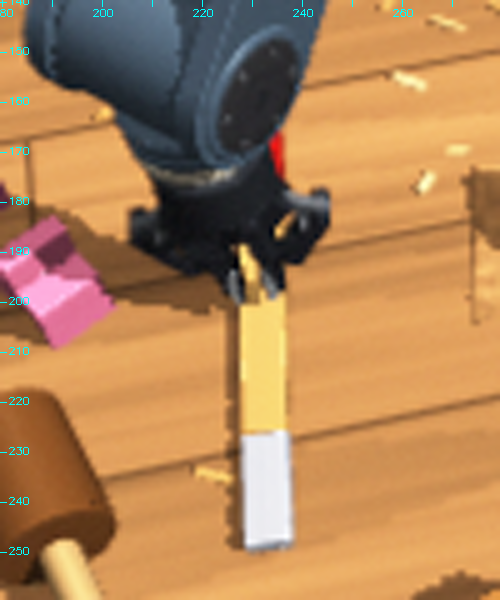

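View pics/t4.png

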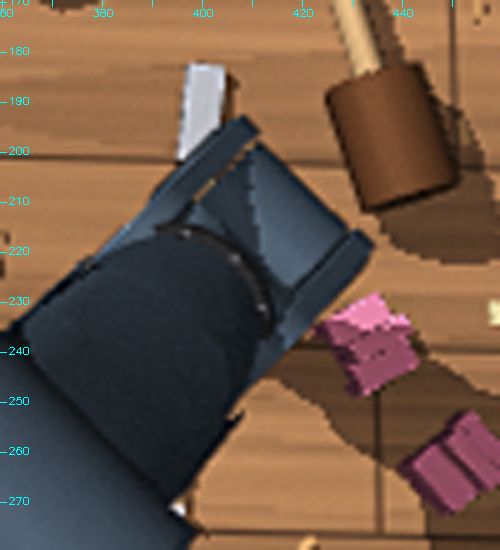

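Run:
```python
from h import *
c=camera("scene")
for z in(0,.002,.014,.02,.03): print(z,proj(c,[.4545,-.3827,z]))
crop(c,205,170,60,50,12,"s5",5)
```

```text
0 [232.69092747 202.31691354]
0.002 [232.58294307 202.02770442]
0.014 [231.92904262 200.27639612]
0.02 [231.59818794 199.39028488]
0.03 [231.04087094 197.89765111]
```

View pics/s5.png

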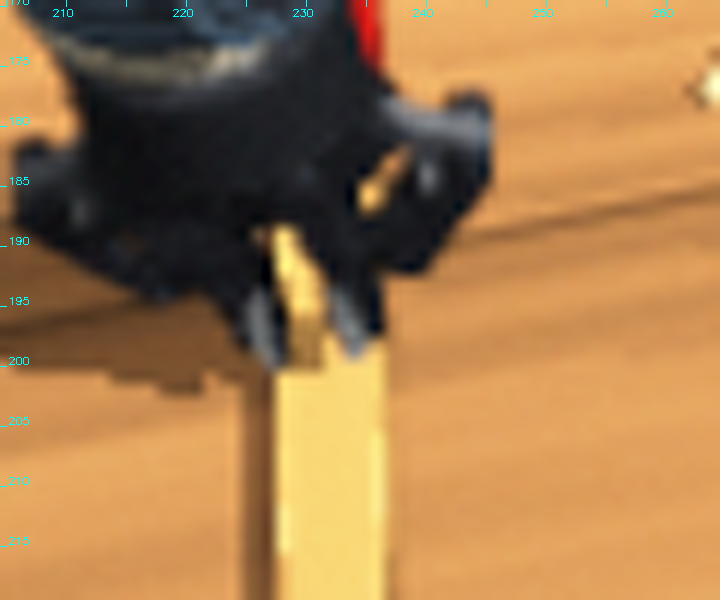

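Call:
play_rows(
  targets=[
    {"ax": 0,"ay": 0,"az": 0,"x": 0,"y": 0,"z": 4,"fingers": 50},
    {"ax": 0,"ay": 0,"az": 0,"x": 0,"y": 0,"z": 0,"fingers": 50},
    {"ax": 0,"ay": 0,"az": 0,"x": 0,"y": 0,"z": 0,"fingers": 50},
    {"ax": 0,"ay": 0,"az": 0,"x": 0,"y": 0,"z": -4,"fingers": 50},
    {"ax": 0,"ay": 0,"az": 0,"x": 0,"y": 0,"z": -3,"fingers": 50},
    {"ax": 0,"ay": 0,"az": 0,"x": 0,"y": 0,"z": -2,"fingers": 50},
    {"ax": 0,"ay": 0,"az": 0,"x": 0,"y": 0,"z": 0,"fingers": 50},
  ],
)

```text
time_s: 3.35
position: [0.4542, -0.3824, -0.0042]
orientation: [-3.141, 0.001, -0.106]
contact_force: [0.0, -0.5, 0.6]
finger_gap: 0.584
```

Run:
```python
from h import *
c=camera("scene")
print(observe()["position"],observe()["contact_force"],observe()["finger_gap"])
crop(c,205,170,60,50,12,"s6",5)
```

```text
[ 0.45429634 -0.38247997 -0.00387923] [-0.43560002 -0.14099955 -0.76503293] 0.5894454456851763
```

View pics/s6.png

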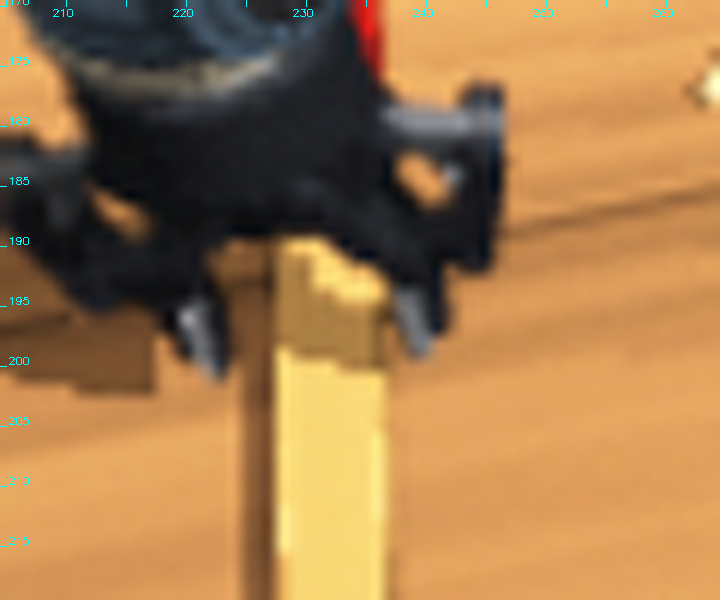

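Call:
play_rows(
  targets=[
    {"ax": 0,"ay": 0,"az": 0,"x": 0,"y": 0,"z": -2,"fingers": 50},
    {"ax": 0,"ay": 0,"az": 0,"x": 0,"y": 0,"z": -2,"fingers": 50},
    {"ax": 0,"ay": 0,"az": 0,"x": 0,"y": 0,"z": -1,"fingers": 50},
    {"ax": 0,"ay": 0,"az": 0,"x": 0,"y": 0,"z": 0,"fingers": 50},
  ],
)

```text
time_s: 3.73
position: [0.4544, -0.3826, -0.0087]
orientation: [-3.141, 0.0, -0.106]
contact_force: [0.3, 0.0, -0.6]
finger_gap: 0.586
```

Call:
play_rows(
  targets=[
    {"ax": 0,"ay": 0,"az": 0,"x": 0,"y": 0,"z": 0,"fingers": 36},
    {"ax": 0,"ay": 0,"az": 0,"x": 0,"y": 0,"z": 0,"fingers": 36},
    {"ax": 0,"ay": 0,"az": 0,"x": 0,"y": 0,"z": 0,"fingers": 20},
    {"ax": 0,"ay": 0,"az": 0,"x": 0,"y": 0,"z": 0,"fingers": 20},
    {"ax": 0,"ay": 0,"az": 0,"x": 0,"y": 0,"z": 0,"fingers": 20},
  ],
)

```text
time_s: 4.15
position: [0.4545, -0.3827, -0.0083]
orientation: [3.142, -0.0, -0.106]
contact_force: [0.2, -0.3, 0.8]
finger_gap: 0.231
```

Run:
```python
from h import *
c=camera("scene")
o=observe();print(o["position"],o["orientation"],o["finger_gap"])
crop(c,205,170,60,50,12,"s7",5)
```

```text
[ 0.45453033 -0.38268397 -0.0083661 ] [ 3.14154013e+00 -4.92539903e-05 -1.06254504e-01] 0.2310626144610686
```

View pics/s7.png

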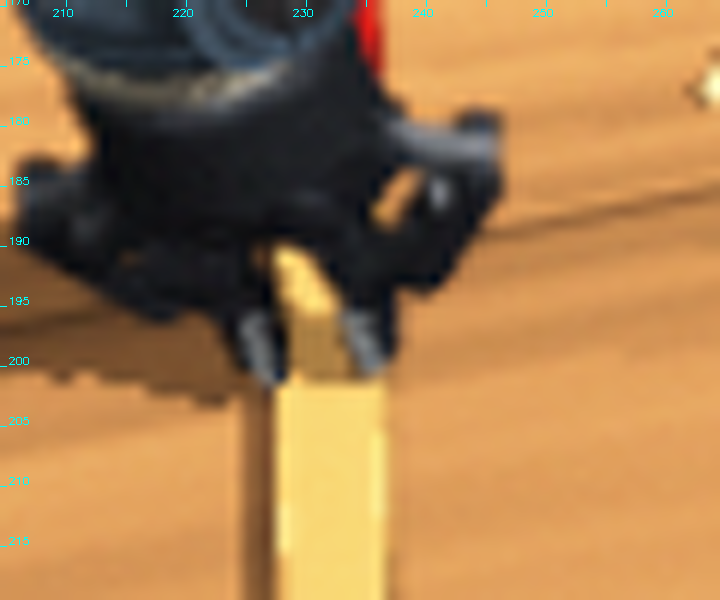

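Call:
play_rows(
  targets=[
    {"ax": 0,"ay": 0,"az": 0,"x": 0,"y": 0,"z": 3,"fingers": 50},
    {"ax": 0,"ay": 0,"az": 0,"x": 0,"y": 0,"z": 0,"fingers": 50},
    {"ax": 0,"ay": 0,"az": 0,"x": 0,"y": 0,"z": 0,"fingers": 50},
    {"ax": 0,"ay": 0,"az": 0,"x": 0,"y": 0,"z": -3,"fingers": 50},
    {"ax": 0,"ay": 0,"az": 0,"x": 0,"y": 0,"z": -3,"fingers": 50},
    {"ax": 0,"ay": 0,"az": 0,"x": 0,"y": 0,"z": -2,"fingers": 50},
    {"ax": 0,"ay": 0,"az": 0,"x": 0,"y": 0,"z": 0,"fingers": 50},
  ],
)

```text
time_s: 4.78
position: [0.4542, -0.3824, -0.0141]
orientation: [-3.141, 0.001, -0.106]
contact_force: [-0.4, -0.4, 0.1]
finger_gap: 0.587
```

Call:
play_rows(
  targets=[
    {"ax": 0,"ay": 0,"az": 0,"x": 0,"y": 0,"z": -2,"fingers": 50},
    {"ax": 0,"ay": 0,"az": 0,"x": 0,"y": 0,"z": -2,"fingers": 50},
    {"ax": 0,"ay": 0,"az": 0,"x": 0,"y": 0,"z": 0,"fingers": 50},
  ],
)

```text
time_s: 5.03
position: [0.4543, -0.3825, -0.0178]
orientation: [-3.141, 0.0, -0.106]
contact_force: [-0.2, 1.2, -0.6]
finger_gap: 0.587
```

Call:
play_rows(
  targets=[
    {"ax": 0,"ay": 0,"az": 0,"x": 0,"y": 0,"z": 0,"fingers": 36},
    {"ax": 0,"ay": 0,"az": 0,"x": 0,"y": 0,"z": 0,"fingers": 36},
    {"ax": 0,"ay": 0,"az": 0,"x": 0,"y": 0,"z": 0,"fingers": 20},
    {"ax": 0,"ay": 0,"az": 0,"x": 0,"y": 0,"z": 0,"fingers": 20},
    {"ax": 0,"ay": 0,"az": 0,"x": 0,"y": 0,"z": 0,"fingers": 20},
  ],
)

```text
time_s: 5.45
position: [0.4546, -0.3827, -0.0168]
orientation: [3.142, -0.0, -0.106]
contact_force: [-1.7, 1.4, 7.2]
finger_gap: 0.3
```

Run:
```python
from h import *
c=camera("scene")
o=observe();print(o["position"],o["contact_force"],o["finger_gap"])
crop(c,205,170,60,50,12,"s8",5)
```

```text
[ 0.45460714 -0.3827432  -0.0167674 ] [-1.96912585  1.52983029  6.62101237] 0.2913056990649404
```

View pics/s8.png

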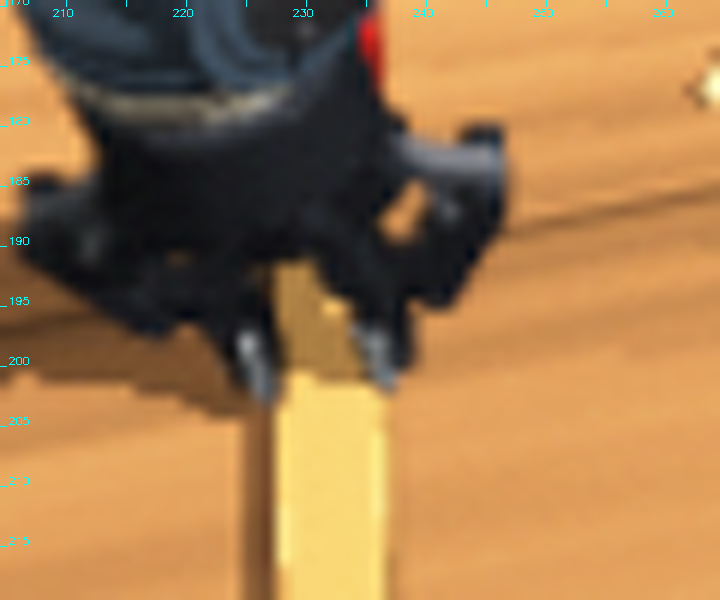

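Call:
play_rows(
  targets=[
    {"ax": 0,"ay": 0,"az": 0,"x": 0,"y": 0,"z": 3,"fingers": 50},
    {"ax": 0,"ay": 0,"az": 0,"x": 0,"y": 0,"z": 0,"fingers": 50},
    {"ax": 0,"ay": 0,"az": 0,"x": 0,"y": 0,"z": 0,"fingers": 50},
    {"ax": 0,"ay": 0,"az": 0,"x": 0,"y": 0,"z": -3,"fingers": 50},
    {"ax": 0,"ay": 0,"az": 0,"x": 0,"y": 0,"z": -3,"fingers": 50},
    {"ax": 0,"ay": 0,"az": 0,"x": 0,"y": 0,"z": -2,"fingers": 50},
    {"ax": 0,"ay": 0,"az": 0,"x": 0,"y": 0,"z": -2,"fingers": 50},
    {"ax": 0,"ay": 0,"az": 0,"x": 0,"y": 0,"z": 0,"fingers": 50},
  ],
)

```text
time_s: 6.17
position: [0.4543, -0.3824, -0.0251]
orientation: [-3.141, 0.001, -0.106]
contact_force: [0.3, 0.6, 0.4]
finger_gap: 0.584
```

Call:
play_rows(
  targets=[
    {"ax": 0,"ay": 0,"az": 0,"x": 0,"y": 0,"z": -1.5,"fingers": 50},
    {"ax": 0,"ay": 0,"az": 0,"x": 0,"y": 0,"z": -1.5,"fingers": 50},
    {"ax": 0,"ay": 0,"az": 0,"x": 0,"y": 0,"z": 0,"fingers": 50},
  ],
)

```text
time_s: 6.42
position: [0.4544, -0.3826, -0.0277]
orientation: [-3.141, 0.0, -0.106]
contact_force: [-0.2, 0.6, -0.1]
finger_gap: 0.583
```

Call:
play_rows(
  targets=[
    {"ax": 0,"ay": 0,"az": 0,"x": 0,"y": 0,"z": 0,"fingers": 36},
    {"ax": 0,"ay": 0,"az": 0,"x": 0,"y": 0,"z": 0,"fingers": 36},
    {"ax": 0,"ay": 0,"az": 0,"x": 0,"y": 0,"z": 0,"fingers": 20},
    {"ax": 0,"ay": 0,"az": 0,"x": 0,"y": 0,"z": 0,"fingers": 20},
    {"ax": 0,"ay": 0,"az": 0,"x": 0,"y": 0,"z": 0,"fingers": 20},
    {"ax": 0,"ay": 0,"az": 0,"x": 0,"y": 0,"z": 0,"fingers": 20},
  ],
)

```text
time_s: 6.92
position: [0.4546, -0.3827, -0.0269]
orientation: [3.141, -0.0, -0.106]
contact_force: [-1.7, 1.5, 5.1]
finger_gap: 0.325
```

Call:
play_rows(
  targets=[
    {"ax": 0,"ay": 0,"az": 0,"x": 0,"y": 0,"z": 0,"fingers": 20},
    {"ax": 0,"ay": 0,"az": 0,"x": 0,"y": 0,"z": 0,"fingers": 20},
    {"ax": 0,"ay": 0,"az": 0,"x": 0,"y": 0,"z": 0,"fingers": 20},
  ],
)

```text
time_s: 7.17
position: [0.4546, -0.3827, -0.0269]
orientation: [3.141, -0.0, -0.106]
contact_force: [0.8, 1.5, 6.1]
finger_gap: 0.32
```

Run:
```python
from h import *
c=camera("scene")
o=observe();print(o["position"],o["contact_force"],o["finger_gap"])
crop(c,205,170,60,50,12,"s9",5)
```

```text
[ 0.45462423 -0.38271335 -0.0269311 ] [-1.46996561  1.0602947   5.37000745] 0.32387183890122384
```

View pics/s9.png

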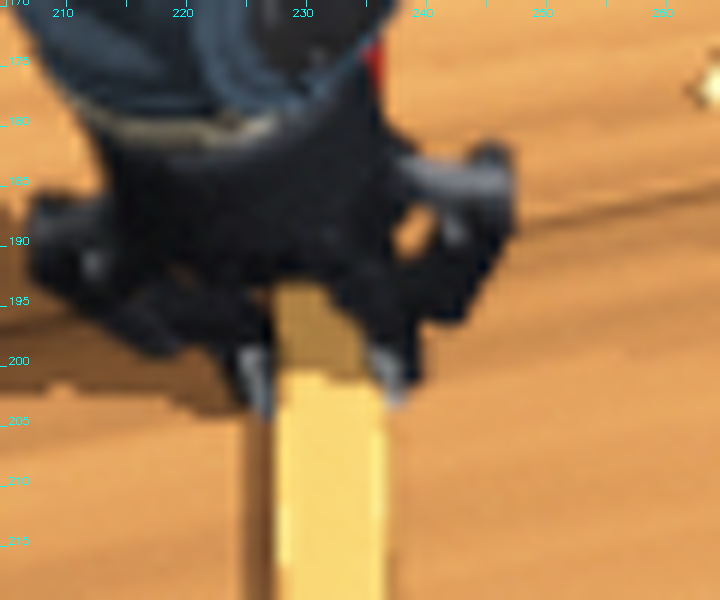

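Call:
play_rows(
  targets=[
    {"ax": 0,"ay": 0,"az": 0,"x": 0,"y": 0,"z": 6,"fingers": 20},
    {"ax": 0,"ay": 0,"az": 0,"x": 0,"y": 0,"z": 12,"fingers": 20},
    {"ax": 0,"ay": 0,"az": 0,"x": 0,"y": 0,"z": 12,"fingers": 20},
    {"ax": 0,"ay": 0,"az": 0,"x": 0,"y": 0,"z": 10,"fingers": 20},
    {"ax": 0,"ay": 0,"az": 0,"x": 0,"y": 0,"z": 0,"fingers": 20},
  ],
)

```text
time_s: 7.63
position: [0.4557, -0.3838, 0.0155]
orientation: [3.139, -0.003, -0.106]
contact_force: [0.3, -0.5, -2.2]
finger_gap: 0.326
```

Run:
```python
from h import *
c=camera("scene")
o=observe();print(o["position"],o["contact_force"],o["finger_gap"])
crop(c,180,130,100,130,4.5,"s10",5)
```

```text
[ 0.45521279 -0.3833332   0.01425784] [ 2.99129508e-04  3.67372887e-01 -3.71313560e+00] 0.3260900020548325
```

View pics/s10.png

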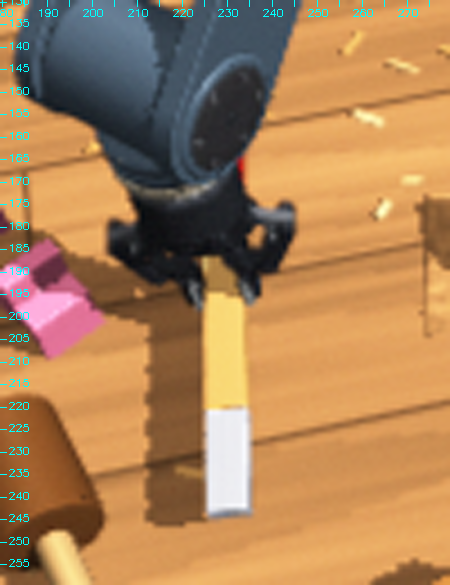

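Call:
play_rows(
  targets=[
    {"ax": 0,"ay": 0,"az": 0,"x": 0,"y": 0,"z": 25,"fingers": 20},
    {"ax": 0,"ay": 0,"az": 0,"x": 0,"y": 0,"z": 30,"fingers": 20},
    {"ax": 0,"ay": 0,"az": 5,"x": 10,"y": 19,"z": 30,"fingers": 20},
    {"ax": 0,"ay": 0,"az": 5,"x": 10,"y": 19,"z": 15,"fingers": 20},
    {"ax": 0,"ay": 0,"az": 5,"x": 10,"y": 19,"z": 0,"fingers": 20},
    {"ax": 0,"ay": 0,"az": 5,"x": 10,"y": 19,"z": 0,"fingers": 20},
    {"ax": 0,"ay": 0,"az": 5,"x": 10,"y": 19,"z": 0,"fingers": 20},
    {"ax": 0,"ay": 0,"az": 5,"x": 10,"y": 19,"z": 0,"fingers": 20},
    {"ax": 0,"ay": 0,"az": 5,"x": 10,"y": 19,"z": 0,"fingers": 20},
    {"ax": 0,"ay": 0,"az": 5,"x": 10,"y": 19,"z": 0,"fingers": 20},
    {"ax": 0,"ay": 0,"az": 5,"x": 10,"y": 19,"z": 0,"fingers": 20},
    {"ax": 0,"ay": 0,"az": 5,"x": 10,"y": 19,"z": 0,"fingers": 20},
  ],
)

```text
time_s: 8.68
position: [0.5546, -0.1916, 0.1122]
orientation: [-3.141, 0.0, 0.771]
contact_force: [0.1, -0.4, -2.7]
finger_gap: 0.327
```

Call:
play_rows(
  targets=[
    {"ax": 0,"ay": 0,"az": 5,"x": 10,"y": 19,"z": 0,"fingers": 20},
    {"ax": 0,"ay": 0,"az": 5,"x": 10,"y": 19,"z": 0,"fingers": 20},
    {"ax": 0,"ay": 0,"az": 5,"x": 10,"y": 19,"z": 0,"fingers": 20},
    {"ax": 0,"ay": 0,"az": 5,"x": 10,"y": 19,"z": 0,"fingers": 20},
    {"ax": 0,"ay": 0,"az": 5,"x": 10,"y": 19,"z": 0,"fingers": 20},
    {"ax": 0,"ay": 0,"az": 5,"x": 10,"y": 19,"z": 0,"fingers": 20},
    {"ax": 0,"ay": 0,"az": 5,"x": 10,"y": 19,"z": 0,"fingers": 20},
    {"ax": 0,"ay": 0,"az": 5,"x": 5,"y": 15,"z": 0,"fingers": 20},
    {"ax": 0,"ay": 0,"az": 4,"x": 0,"y": 0,"z": 0,"fingers": 20},
    {"ax": 0,"ay": 0,"az": 0,"x": 0,"y": 0,"z": 0,"fingers": 20},
    {"ax": 0,"ay": 0,"az": 0,"x": 0,"y": 0,"z": 0,"fingers": 20},
  ],
)

```text
time_s: 9.6
position: [0.6292, -0.0447, 0.1121]
orientation: [-3.141, 0.0, 1.532]
contact_force: [-0.4, -0.6, -2.8]
finger_gap: 0.325
```

Run:
```python
from h import *
c=camera("scene")
o=observe();print(o["position"],o["orientation"],o["contact_force"],o["finger_gap"])
crop(c,220,110,260,160,3,"s11",10)
c=camera("top")
crop(c,180,120,260,160,3,"t11",10)
```

```text
[ 0.62918609 -0.044998    0.11229714] [-3.14094242e+00 -1.88419303e-06  1.53141015e+00] [-0.34886649 -0.44136135 -2.25104858] 0.325672061010015
```

View pics/s11.png

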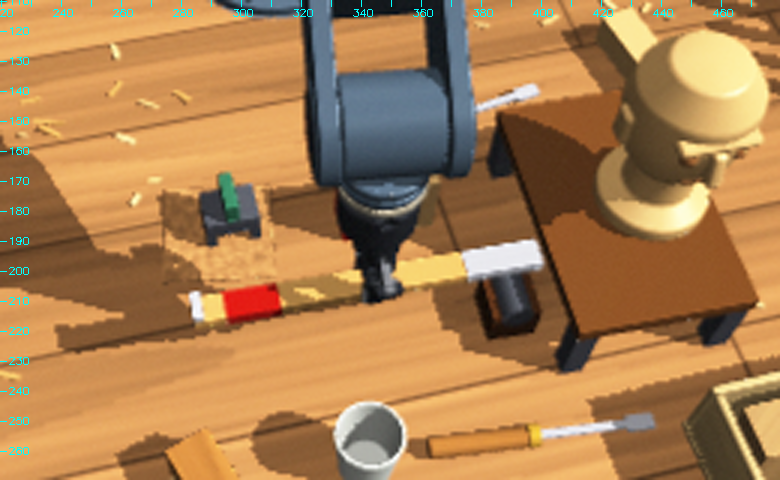

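View pics/t11.png

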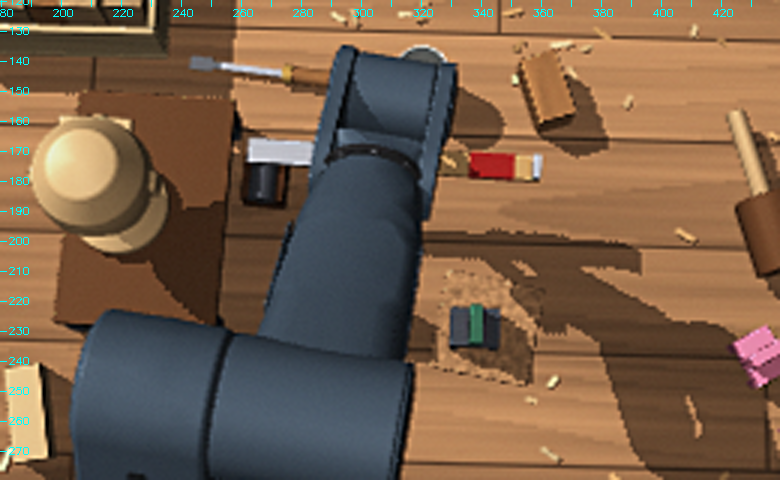

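```bash
cat >> h.py <<'E'
def tri(ct,a,cs,b):
    o1,d1=ray(ct,a);o2,d2=ray(cs,b);d1/=np.linalg.norm(d1);d2/=np.linalg.norm(d2)
    s=np.linalg.lstsq(np.c_[d1,-d2],o2-o1,rcond=None)[0];p=o1+d1*s[0];q=o2+d2*s[1]
    return np.round((p+q)/2*1000,1),round(np.linalg.norm(p-q)*1000,1)
E
python3 - <<'E'
from h import *
T=camera("top");S=camera("scene")
print(tri(T,(262.2,169.7),S,(400.2,193.3)),tri(T,(343.7,174.8),S,(303.2,210)))
for z in(.139,.15): print(onz(T,(262.2,169.7),z),onz(S,(400.2,193.3),z),onz(T,(343.7,174.8),z),onz(S,(303.2,210),z))
def t1(x,y):return (180+x/4-.5,140+y/4-.5)
def s1(x,y):return (260+x/3.6-.5,110+y/3.6-.5)
# fulcrum crown ends
print(tri(T,t1(352,124),S,s1(485,384)),tri(T,t1(352,192),S,s1(463,318)))
E
```

```text
(array([636.7, 136.1, 152.9]), np.float64(2.9)) (array([ 624.8, -165.7,  152.7]), np.float64(0.9))
[0.63980033 0.13646055 0.139     ] [0.62961213 0.1430964  0.139     ] [ 0.62821778 -0.16691637  0.139     ] [ 0.61742144 -0.16394862  0.139     ]
[0.6369389  0.13507495 0.15      ] [0.63549976 0.13869846 0.15      ] [ 0.62543236 -0.16631123  0.15      ] [ 0.62344267 -0.16498155  0.15      ]
(array([660.6, 127.9,  50.6]), np.float64(2.5)) (array([592.1, 126.6,  56.5]), np.float64(7.7))
```

Call:
play_rows(
  targets=[
    {"ax": 0,"ay": 0,"az": 0,"x": -7,"y": 0,"z": -15,"fingers": 20},
    {"ax": 0,"ay": 0,"az": 0,"x": 0,"y": 0,"z": -20,"fingers": 20},
    {"ax": 0,"ay": 0,"az": 0,"x": 0,"y": 0,"z": -18,"fingers": 20},
    {"ax": 0,"ay": 0,"az": 0,"x": 0,"y": 0,"z": -12,"fingers": 20},
    {"ax": 0,"ay": 0,"az": 0,"x": 0,"y": 0,"z": -5,"fingers": 20},
    {"ax": 0,"ay": 0,"az": 0,"x": 0,"y": 0,"z": -2,"fingers": 20},
    {"ax": 0,"ay": 0,"az": 0,"x": 0,"y": 0,"z": 0,"fingers": 20},
    {"ax": 0,"ay": 0,"az": 0,"x": 0,"y": 0,"z": 0,"fingers": 20},
  ],
)

```text
time_s: 10.47
position: [0.6231, -0.0448, 0.0415]
orientation: [3.14, 0.0, 1.534]
contact_force: [-1.0, -0.1, -3.1]
finger_gap: 0.324
```

Run:
```python
from h import *
c=camera("scene")
o=observe();print(o["position"],o["orientation"],o["contact_force"],o["finger_gap"])
crop(c,340,150,120,100,6,"s12",10)
```

```text
[ 0.62313455 -0.04478085  0.04155602] [3.14010438e+00 1.73016616e-04 1.53418212e+00] [-0.91024415  0.44731355 -3.20195646] 0.32280640201273114
```

View pics/s12.png

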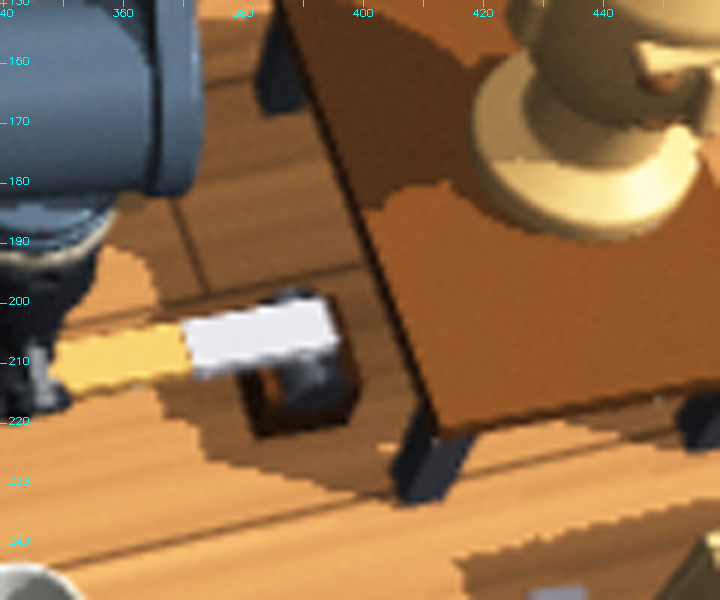

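Call:
play_rows(
  targets=[
    {"ax": 0,"ay": 0,"az": 0,"x": 0,"y": 0,"z": -2,"fingers": 20},
    {"ax": 0,"ay": 0,"az": 0,"x": 0.4,"y": 10,"z": 0,"fingers": 20},
    {"ax": 0,"ay": 0,"az": 0,"x": 0.4,"y": 12,"z": 0,"fingers": 20},
    {"ax": 0,"ay": 0,"az": 0,"x": 0.4,"y": 12,"z": 0,"fingers": 20},
    {"ax": 0,"ay": 0,"az": 0,"x": 0.4,"y": 12,"z": 0,"fingers": 20},
    {"ax": 0,"ay": 0,"az": 0,"x": 0.4,"y": 10,"z": 0,"fingers": 20},
    {"ax": 0,"ay": 0,"az": 0,"x": 0.4,"y": 6,"z": 0,"fingers": 20},
    {"ax": 0,"ay": 0,"az": 0,"x": 0,"y": 0,"z": 0,"fingers": 20},
  ],
)

```text
time_s: 11.18
position: [0.625, 0.019, 0.0386]
orientation: [3.142, -0.0, 1.536]
contact_force: [-0.6, 0.2, -2.4]
finger_gap: 0.322
```

Run:
```python
from h import *
c=camera("scene")
o=observe();print(o["position"],o["orientation"],o["contact_force"],o["finger_gap"])
crop(c,340,150,120,100,6,"s13",10)
```

```text
[0.62494416 0.01812112 0.03857837] [3.14157401e+00 6.98768516e-05 1.53556480e+00] [ 0.26337246 -1.14316481 -2.51625501] 0.32482458353614513
```

View pics/s13.png

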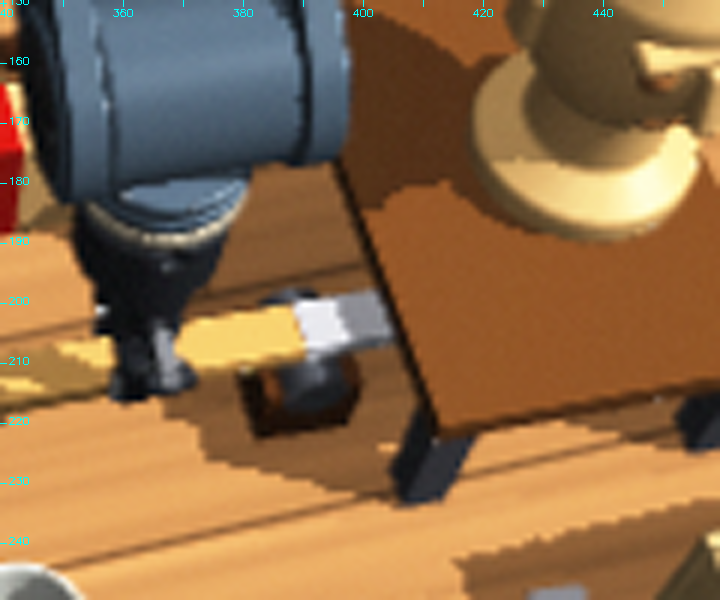

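Call:
play_rows(
  targets=[
    {"ax": 0,"ay": 0,"az": 0,"x": 0,"y": 0,"z": -1.5,"fingers": 20},
    {"ax": 1,"ay": 0,"az": 0,"x": 0,"y": 0.5,"z": -2,"fingers": 20},
    {"ax": 1,"ay": 0,"az": 0,"x": 0,"y": 0.5,"z": -2,"fingers": 20},
    {"ax": 1,"ay": 0,"az": 0,"x": 0,"y": 0.5,"z": -2,"fingers": 20},
    {"ax": 0.7,"ay": 0,"az": 0,"x": 0,"y": 0.5,"z": -2,"fingers": 20},
    {"ax": 0,"ay": 0,"az": 0,"x": 0,"y": 0,"z": 0,"fingers": 20},
  ],
)

```text
time_s: 11.73
position: [0.6248, 0.0187, 0.0287]
orientation: [-3.139, -0.066, 1.533]
contact_force: [-0.1, -0.2, -0.7]
finger_gap: 0.32
```

Call:
play_rows(
  targets=[
    {"ax": 0,"ay": 0,"az": 0,"x": 0,"y": 0,"z": -1,"fingers": 32},
    {"ax": 0,"ay": 0,"az": 0,"x": 0,"y": 0,"z": 0,"fingers": 36},
    {"ax": 0,"ay": 0,"az": 0,"x": 0,"y": 0,"z": 0,"fingers": 45},
    {"ax": 0,"ay": 0,"az": 0,"x": 0,"y": 0,"z": 0,"fingers": 50},
    {"ax": 0,"ay": 0,"az": 0,"x": 0,"y": 0,"z": 0,"fingers": 50},
  ],
)

```text
time_s: 12.15
position: [0.625, 0.0195, 0.0283]
orientation: [-3.14, -0.064, 1.535]
contact_force: [0.2, -0.0, -0.2]
finger_gap: 0.59
```

Run:
```python
from h import *
c=camera("scene")
o=observe();print(o["position"],o["orientation"],o["contact_force"],o["finger_gap"])
crop(c,280,150,180,110,4.3,"s14",10)
```

```text
[0.62497922 0.01942543 0.02821123] [-3.13941729 -0.06443314  1.53450374] [ 0.46309065 -0.3592575   0.04353514] 0.5861426596780599
```

View pics/s14.png

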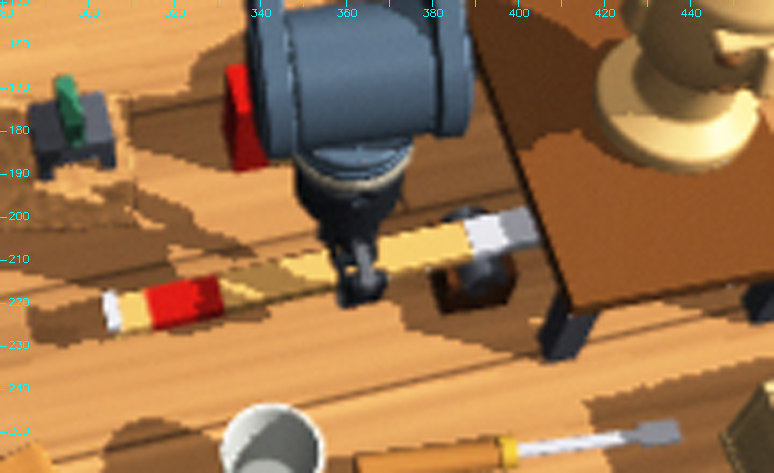

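Call:
play_rows(
  targets=[
    {"ax": 0,"ay": 0,"az": 0,"x": 0,"y": 0,"z": 8,"fingers": 50},
    {"ax": 0,"ay": 0,"az": 0,"x": 0,"y": 0,"z": 20,"fingers": 50},
    {"ax": 0,"ay": 0,"az": 0,"x": 0,"y": 0,"z": 30,"fingers": 50},
    {"ax": -1.85,"ay": 0,"az": 0,"x": 0,"y": 0,"z": 30,"fingers": 50},
    {"ax": -1.85,"ay": 0,"az": 0,"x": 0,"y": 0,"z": 20,"fingers": 50},
    {"ax": 0,"ay": 0,"az": -6,"x": -13,"y": -12,"z": 0,"fingers": 50},
    {"ax": 0,"ay": 0,"az": -6,"x": -13,"y": -12,"z": 0,"fingers": 50},
    {"ax": 0,"ay": 0,"az": -6,"x": -13,"y": -12,"z": 0,"fingers": 50},
    {"ax": 0,"ay": 0,"az": -6,"x": -13,"y": -12,"z": 0,"fingers": 50},
    {"ax": 0,"ay": 0,"az": -6,"x": -13,"y": -12,"z": 0,"fingers": 50},
    {"ax": 0,"ay": 0,"az": -6,"x": -13,"y": -12,"z": 0,"fingers": 50},
    {"ax": 0,"ay": 0,"az": -6,"x": -13,"y": -12,"z": 0,"fingers": 50},
  ],
)

```text
time_s: 13.2
position: [0.5333, -0.0652, 0.1368]
orientation: [3.141, -0.0, 0.796]
contact_force: [-0.4, -0.6, -0.4]
finger_gap: 0.584
```

Call:
play_rows(
  targets=[
    {"ax": 0,"ay": 0,"az": -6,"x": -13,"y": -12,"z": 0,"fingers": 50},
    {"ax": 0,"ay": 0,"az": -6,"x": -13,"y": -12,"z": 0,"fingers": 50},
    {"ax": 0,"ay": 0,"az": -6,"x": -13,"y": -12,"z": 0,"fingers": 50},
    {"ax": 0,"ay": 0,"az": -6,"x": -13,"y": -12,"z": 0,"fingers": 50},
    {"ax": 0,"ay": 0,"az": -6,"x": -13,"y": -12,"z": 0,"fingers": 50},
    {"ax": 0,"ay": 0,"az": -6,"x": -13,"y": -12,"z": 0,"fingers": 50},
    {"ax": 0,"ay": 0,"az": -6,"x": -13,"y": -12,"z": 0,"fingers": 50},
    {"ax": 0,"ay": 0,"az": -5,"x": -6,"y": -15,"z": 0,"fingers": 50},
    {"ax": 0,"ay": 0,"az": 0,"x": 0,"y": 0,"z": -30,"fingers": 50},
    {"ax": 0,"ay": 0,"az": 0,"x": 0,"y": 0,"z": -20,"fingers": 50},
    {"ax": 0,"ay": 0,"az": 0,"x": 0,"y": 0,"z": 0,"fingers": 50},
  ],
)

```text
time_s: 14.12
position: [0.4352, -0.1631, 0.0839]
orientation: [-3.14, 0.004, -0.02]
contact_force: [-0.6, 0.6, -0.8]
finger_gap: 0.586
```

Run:
```python
from h import *
c=camera("scene")
o=observe();print(o["position"],o["orientation"],o["contact_force"],o["finger_gap"],o["time_s"])
crop(c,250,130,200,120,4,"s15",10)
c=camera("top")
crop(c,180,130,240,150,3.3,"t15",10)
```

```text
[ 0.43609684 -0.16336962  0.0855613 ] [-3.14049604e+00  2.46699736e-03 -1.91995798e-02] [0.410811   0.29345839 0.28847187] 0.5833228328903114 14.1667
```

View pics/s15.png

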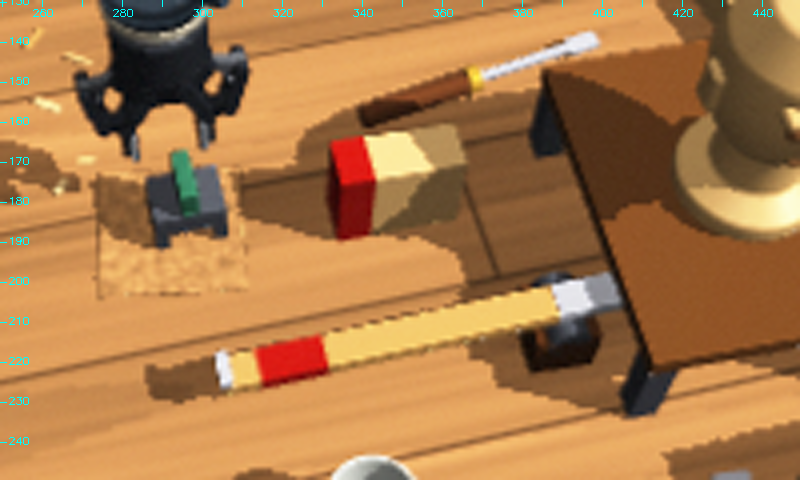

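View pics/t15.png

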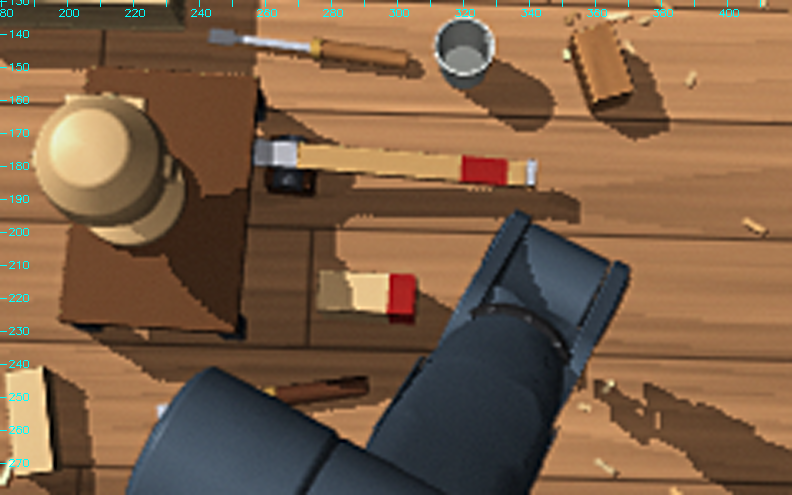

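Run:
```python
from h import *
T=camera("top");S=camera("scene")
print("seat",tri(T,(326.3,181.3),S,(322.3,219.75)))
print("fin",tri(T,(338.4,227.25),S,(295.9,172.4)))
# bar ends: T toe-side wood/steel joint & handle, edges
def t(x,y):return (180+x/3.3-.5,130+y/3.3-.5)
def s(x,y):return (250+x/4-.5,130+y/4-.5)
print("joint",tri(T,t(298,155),S,s(558,299)))
print("red in",tri(T,t(462,170.5),S,s(325,354)),"red out",tri(T,t(507,172.5),S,s(260,366)))
for n,c in(("top",T),("scene",S)):
    hs=cv2.cvtColor(c["color"],cv2.COLOR_RGB2HSV);m=cv2.inRange(hs,(60,80,40),(90,255,255))
    b=(320,215,30,30) if n=="top" else (285,160,25,30)
    k=m[b[1]:b[1]+b[3],b[0]:b[0]+b[2]];v,u=np.nonzero(k);
    if len(u):print(n,u.mean()+b[0],v.mean()+b[1],len(u),u.min()+b[0],u.max()+b[0],v.min()+b[1],v.max()+b[1])
```

```text
seat (array([ 621.5, -104.1,   56. ]), np.float64(0.3))
fin (array([ 439.2, -152.1,   83.8]), np.float64(1.7))
joint (array([629.3, 114.8,  81.3]), np.float64(3.2))
red in (array([621.5, -76.8,  56. ]), np.float64(2.1)) red out (array([ 620.2, -130.2,   56.6]), np.float64(1.2))
scene 296.1216216216216 175.72972972972974 74 293 299 168 183
```

Call:
play_rows(
  targets=[
    {"ax": 0,"ay": 0,"az": 0,"x": 2,"y": 12,"z": 0,"fingers": 50},
    {"ax": 0,"ay": 0,"az": 0,"x": 0,"y": 0,"z": -15,"fingers": 50},
    {"ax": 0,"ay": 0,"az": 0,"x": 0,"y": 0,"z": -15,"fingers": 50},
    {"ax": 0,"ay": 0,"az": 0,"x": 0,"y": 0,"z": -12,"fingers": 50},
    {"ax": 0,"ay": 0,"az": 0,"x": 0,"y": 0,"z": -10,"fingers": 50},
    {"ax": 0,"ay": 0,"az": 0,"x": 0,"y": 0,"z": -5,"fingers": 50},
    {"ax": 0,"ay": 0,"az": 0,"x": 0,"y": 0,"z": -2,"fingers": 50},
    {"ax": 0,"ay": 0,"az": 0,"x": 0,"y": 0,"z": 0,"fingers": 50},
  ],
)

```text
time_s: 14.98
position: [0.4391, -0.1517, 0.0273]
orientation: [3.142, -0.0, -0.019]
contact_force: [0.4, -0.1, 0.2]
finger_gap: 0.583
```

Run:
```python
from h import *
c=camera("scene")
o=observe();print(o["position"],o["orientation"],o["contact_force"],o["finger_gap"],o["time_s"])
crop(c,260,130,80,80,7,"s16",10)
```

```text
[ 0.43924832 -0.15179899  0.02755959] [ 3.14134308e+00 -5.60217160e-04 -1.89198378e-02] [ 0.48028131  0.00821368 -0.22347132] 0.5861022642375909 15.0333
```

View pics/s16.png

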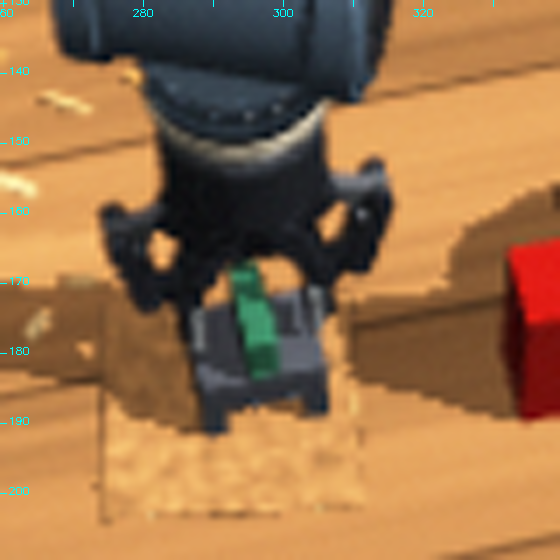

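Call:
play_rows(
  targets=[
    {"ax": 0,"ay": 0,"az": 0,"x": 0,"y": 0,"z": 0,"fingers": 24},
    {"ax": 0,"ay": 0,"az": 0,"x": 0,"y": 0,"z": 0,"fingers": 5},
    {"ax": 0,"ay": 0,"az": 0,"x": 0,"y": 0,"z": 0,"fingers": 5},
    {"ax": 0,"ay": 0,"az": 0,"x": 0,"y": 0,"z": 0,"fingers": 5},
    {"ax": 0,"ay": 0,"az": 0,"x": 0,"y": 0,"z": 0,"fingers": 5},
    {"ax": 0,"ay": 0,"az": 0,"x": 0,"y": 0,"z": 0,"fingers": 5},
  ],
)

```text
time_s: 15.53
position: [0.4392, -0.152, 0.0276]
orientation: [3.141, -0.001, -0.019]
contact_force: [-0.1, -2.3, 5.7]
finger_gap: 0.17
```

Call:
play_rows(
  targets=[
    {"ax": 0,"ay": 0,"az": 0,"x": 0,"y": 0,"z": 10,"fingers": 5},
    {"ax": 0,"ay": 0,"az": 0,"x": 0,"y": 0,"z": 30,"fingers": 5},
    {"ax": 0,"ay": 0,"az": 0,"x": 0,"y": 0,"z": 35,"fingers": 5},
    {"ax": 0,"ay": 0,"az": 0,"x": 0,"y": 0,"z": 35,"fingers": 5},
    {"ax": 0,"ay": 0,"az": 5,"x": 6,"y": 2,"z": 5,"fingers": 5},
    {"ax": 0,"ay": 0,"az": 6,"x": 12,"y": 3,"z": 0,"fingers": 5},
    {"ax": 0,"ay": 0,"az": 6,"x": 12,"y": 3,"z": 0,"fingers": 5},
    {"ax": 0,"ay": 0,"az": 6,"x": 12,"y": 3,"z": 0,"fingers": 5},
    {"ax": 0,"ay": 0,"az": 6,"x": 12,"y": 3,"z": 0,"fingers": 5},
    {"ax": 0,"ay": 0,"az": 6,"x": 12,"y": 3,"z": 0,"fingers": 5},
    {"ax": 0,"ay": 0,"az": 6,"x": 12,"y": 3,"z": 0,"fingers": 5},
    {"ax": 0,"ay": 0,"az": 6,"x": 12,"y": 3,"z": 0,"fingers": 5},
  ],
)

```text
time_s: 16.53
position: [0.5284, -0.128, 0.1416]
orientation: [-3.139, 0.001, 0.807]
contact_force: [-0.9, -0.4, -10.0]
finger_gap: 0.168
```

Call:
play_rows(
  targets=[
    {"ax": 0,"ay": 0,"az": 6,"x": 12,"y": 3,"z": 0,"fingers": 5},
    {"ax": 0,"ay": 0,"az": 6,"x": 12,"y": 3,"z": 0,"fingers": 5},
    {"ax": 0,"ay": 0,"az": 6,"x": 12,"y": 3,"z": 0,"fingers": 5},
    {"ax": 0,"ay": 0,"az": 6,"x": 12,"y": 3,"z": 0,"fingers": 5},
    {"ax": 0,"ay": 0,"az": 6,"x": 12,"y": 3,"z": 0,"fingers": 5},
    {"ax": 0,"ay": 0,"az": 6,"x": 12,"y": 3,"z": 0,"fingers": 5},
    {"ax": 0,"ay": 0,"az": 6,"x": 12,"y": 3,"z": 0,"fingers": 5},
    {"ax": 0,"ay": 0,"az": 0,"x": 8,"y": 4,"z": 0,"fingers": 5},
    {"ax": 0,"ay": 0,"az": 0,"x": 0,"y": 0,"z": 0,"fingers": 5},
    {"ax": 0,"ay": 0,"az": 0,"x": 0,"y": 0,"z": 0,"fingers": 5},
  ],
)

```text
time_s: 17.37
position: [0.6202, -0.1033, 0.1415]
orientation: [-3.14, -0.0, 1.531]
contact_force: [-0.4, 1.3, -10.2]
finger_gap: 0.168
```

Run:
```python
from h import *
c=camera("scene")
o=observe();print(o["position"],o["orientation"],o["contact_force"],o["finger_gap"],o["time_s"])
crop(c,250,130,130,120,5.5,"s17",10)
c=camera("top")
crop(c,240,130,150,120,5,"t17",10)
```

```text
[ 0.61999427 -0.10348564  0.1416002 ] [-3.13973219e+00 -2.72238442e-04  1.53175537e+00] [-1.17889897 -0.16329875 -9.44656469] 0.1738563781584166 17.4167
```

View pics/s17.png

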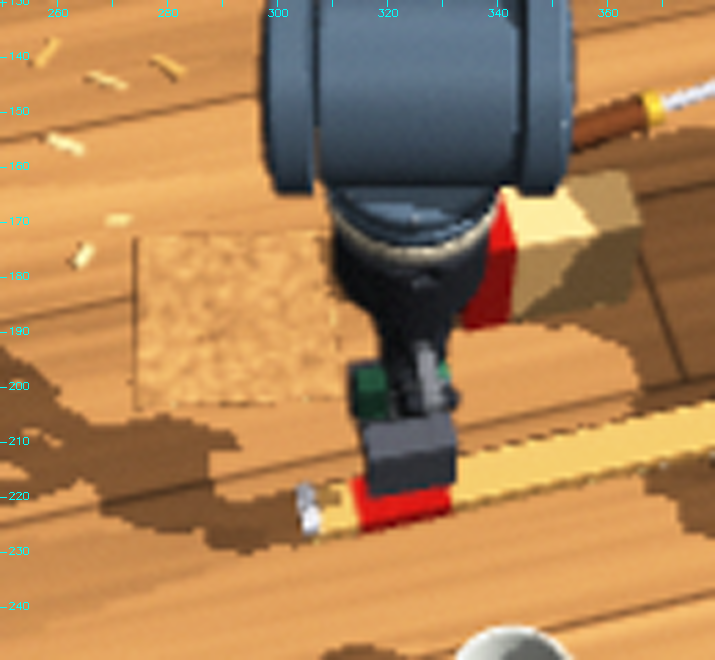

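View pics/t17.png

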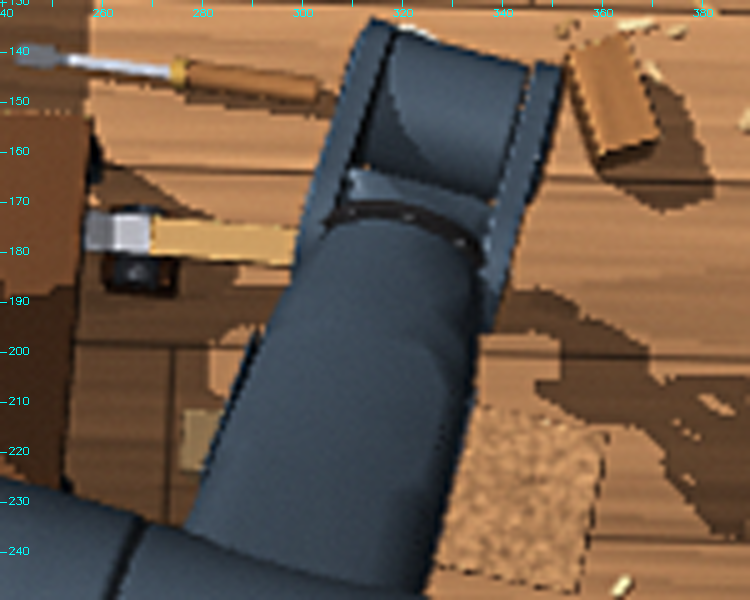

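Call:
play_rows(
  targets=[
    {"ax": 0,"ay": 0,"az": 0,"x": 1.5,"y": 0,"z": -15,"fingers": 5},
    {"ax": 1,"ay": 0,"az": 0,"x": 0,"y": 0,"z": -20,"fingers": 5},
    {"ax": 2,"ay": 0,"az": 0,"x": 0,"y": 0,"z": -18,"fingers": 5},
    {"ax": 2,"ay": 0,"az": 0,"x": 0,"y": 0,"z": -12,"fingers": 5},
    {"ax": 1,"ay": 0,"az": 0,"x": 0,"y": 0,"z": -6,"fingers": 5},
    {"ax": 0,"ay": 0,"az": 0,"x": 0,"y": 0,"z": 0,"fingers": 5},
  ],
)

```text
time_s: 17.97
position: [0.6213, -0.1043, 0.0698]
orientation: [-3.135, -0.106, 1.532]
contact_force: [-0.4, -0.2, -9.3]
finger_gap: 0.165
```

Run:
```python
from h import *
c=camera("scene")
o=observe();print(o["position"],o["orientation"],o["contact_force"],o["finger_gap"],o["time_s"])
crop(c,290,170,80,70,8,"s18",10)
```

```text
[ 0.62198825 -0.10421997  0.07096503] [-3.13677091 -0.10416657  1.5324641 ] [-1.13088996  1.09005516 -8.68933225] 0.17039683777416736 18.0167
```

View pics/s18.png

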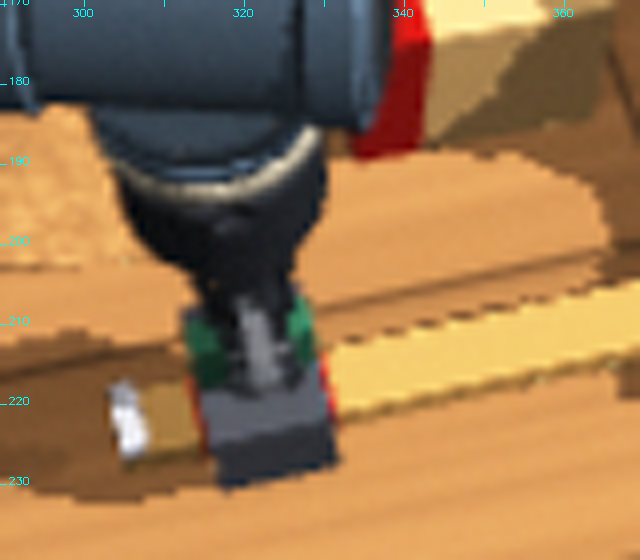

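Astride the red band and centred. Lower with tilt to the bench.

Call:
play_rows(
  targets=[
    {"ax": 0,"ay": 0,"az": 0,"x": 0,"y": 0,"z": -5,"fingers": 5},
    {"ax": 0.5,"ay": 0,"az": 0,"x": 0,"y": 0,"z": -5,"fingers": 5},
    {"ax": 1,"ay": 0,"az": 0,"x": 0,"y": 0.5,"z": -5,"fingers": 5},
    {"ax": 1,"ay": 0,"az": 0,"x": 0,"y": 0.5,"z": -4,"fingers": 5},
    {"ax": 1,"ay": 0,"az": 0,"x": 0,"y": 0.5,"z": -4,"fingers": 5},
    {"ax": 1,"ay": 0,"az": 0,"x": 0,"y": 0.5,"z": -4,"fingers": 5},
    {"ax": 1,"ay": 0,"az": 0,"x": 0,"y": 0.5,"z": -4,"fingers": 5},
    {"ax": 0,"ay": 0,"az": 0,"x": 0,"y": 0,"z": 0,"fingers": 5},
  ],
)

```text
time_s: 18.68
position: [0.6222, -0.1017, 0.0391]
orientation: [-3.133, -0.202, 1.532]
contact_force: [0.4, -3.8, -6.0]
finger_gap: 0.17
```

Run:
```python
from h import *
c=camera("scene")
o=observe();print(o["position"],o["orientation"],o["contact_force"],o["finger_gap"],o["time_s"])
crop(c,290,130,190,120,4.2,"s19",10)
```

```text
[ 0.6222765  -0.10157763  0.03950677] [-3.13363037 -0.2010822   1.53267139] [ 0.80598366 -2.43759382 -5.37863057] 0.1690705557582024 18.7333
```

View pics/s19.png

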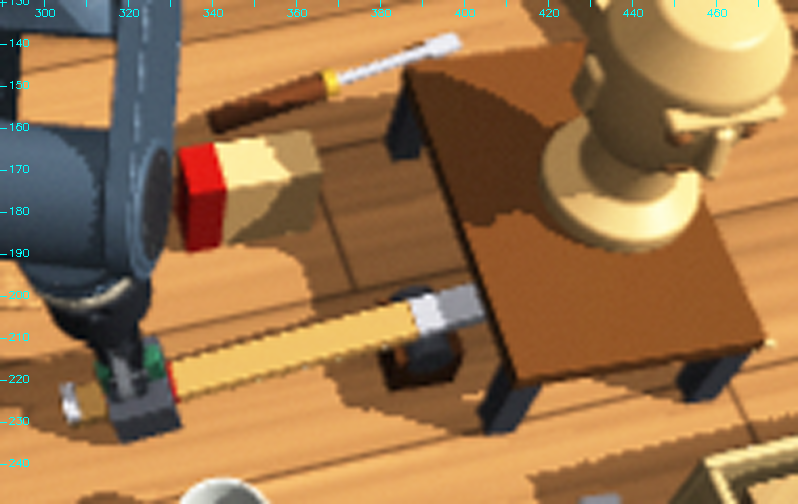

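Call:
play_rows(
  targets=[
    {"ax": 0.5,"ay": 0,"az": 0,"x": 0,"y": 0.3,"z": -3,"fingers": 5},
    {"ax": 0.5,"ay": 0,"az": 0,"x": 0,"y": 0.3,"z": -3,"fingers": 5},
    {"ax": 0,"ay": 0,"az": 0,"x": 0,"y": 0,"z": -2,"fingers": 5},
    {"ax": 0,"ay": 0,"az": 0,"x": 0,"y": 0,"z": 0,"fingers": 5},
  ],
)

```text
time_s: 19.07
position: [0.6223, -0.1004, 0.0317]
orientation: [-3.133, -0.218, 1.533]
contact_force: [1.0, -3.7, -4.6]
finger_gap: 0.165
```

Call:
play_rows(
  targets=[
    {"ax": 0.3,"ay": 0,"az": 0,"x": 0,"y": 0,"z": -2,"fingers": 5},
    {"ax": 0.3,"ay": 0,"az": 0,"x": 0,"y": 0,"z": -1.5,"fingers": 5},
    {"ax": 0,"ay": 0,"az": 0,"x": 0,"y": 0,"z": 0,"fingers": 5},
  ],
)

```text
time_s: 19.32
position: [0.6229, -0.1004, 0.0305]
orientation: [-3.134, -0.23, 1.534]
contact_force: [-4.0, -1.1, 13.2]
finger_gap: 0.167
```

Handle on the bench now. Release.

Call:
play_rows(
  targets=[
    {"ax": 0,"ay": 0,"az": 0,"x": 0,"y": 0,"z": 1,"fingers": 5},
    {"ax": 0,"ay": 0,"az": 0,"x": 0,"y": 0,"z": 0,"fingers": 18},
    {"ax": 0,"ay": 0,"az": 0,"x": 0,"y": 0,"z": 0,"fingers": 24},
    {"ax": 0,"ay": 0,"az": 0,"x": 0,"y": 0,"z": 0,"fingers": 34},
    {"ax": 0,"ay": 0,"az": 0,"x": 0,"y": 0,"z": 0,"fingers": 40},
    {"ax": 0,"ay": 0,"az": 0,"x": 0,"y": 0,"z": 0,"fingers": 40},
  ],
)

```text
time_s: 19.82
position: [0.6224, -0.1004, 0.0295]
orientation: [-3.133, -0.229, 1.533]
contact_force: [0.6, -0.4, 0.7]
finger_gap: 0.465
```

Run:
```python
from h import *
c=camera("scene")
o=observe();print(o["position"],o["orientation"],o["contact_force"],o["finger_gap"],o["time_s"])
crop(c,290,130,190,120,4.2,"s20",10)
```

```text
[ 0.6223915  -0.1004586   0.02949781] [-3.13292284 -0.22866435  1.53337471] [0.7388882  0.33426131 0.07077681] 0.4687558572443295 19.8667
```

View pics/s20.png

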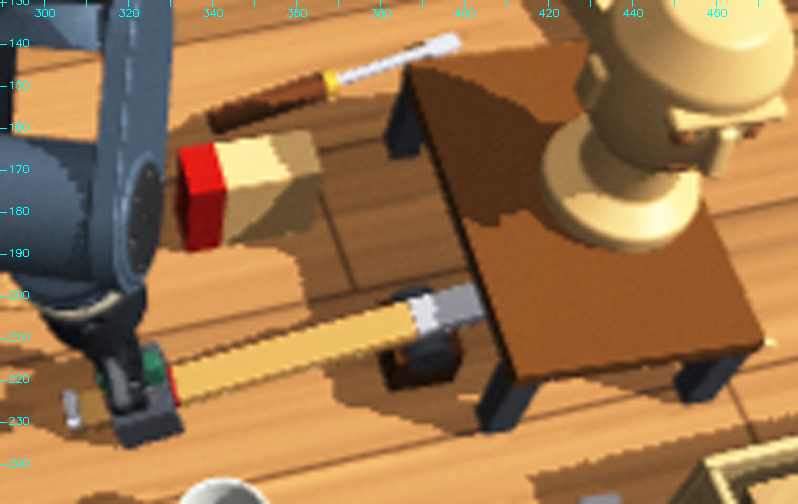

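Call:
play_rows(
  targets=[
    {"ax": 0,"ay": 0,"az": 0,"x": 0,"y": -2,"z": 9,"fingers": 40},
    {"ax": 0,"ay": 0,"az": 0,"x": 0,"y": -5,"z": 21,"fingers": 40},
    {"ax": 0,"ay": 0,"az": 0,"x": 0,"y": -7,"z": 31,"fingers": 40},
    {"ax": 0,"ay": 0,"az": 0,"x": 0,"y": -7,"z": 31,"fingers": 60},
    {"ax": -4.4,"ay": 0,"az": 0,"x": -10,"y": 8,"z": 20,"fingers": 75},
    {"ax": -4.4,"ay": 0,"az": 0,"x": -25,"y": 15,"z": 0,"fingers": 75},
    {"ax": -4.3,"ay": 0,"az": 0,"x": -30,"y": 20,"z": 0,"fingers": 75},
    {"ax": 0,"ay": 0,"az": 0,"x": -30,"y": 20,"z": 0,"fingers": 75},
    {"ax": 0,"ay": 0,"az": 0,"x": -30,"y": 20,"z": 0,"fingers": 75},
    {"ax": 0,"ay": 0,"az": 0,"x": -30,"y": 20,"z": 0,"fingers": 75},
    {"ax": 0,"ay": 0,"az": 0,"x": 0,"y": 0,"z": 0,"fingers": 75},
  ],
)

```text
time_s: 20.78
position: [0.4624, -0.016, 0.1417]
orientation: [-3.138, -0.001, 1.536]
contact_force: [-0.1, -1.2, 0.2]
finger_gap: 0.877
```

Run:
```python
from h import *
c=camera("scene")
o=observe();print(o["position"],o["orientation"],o["contact_force"],o["finger_gap"],o["time_s"])
crop(c,290,110,190,130,4.2,"s21",10)
c=camera("top")
crop(c,180,130,180,120,4.3,"t21",10)
```

```text
[ 0.46547808 -0.01734117  0.14236372] [-3.14128174e+00 -7.11525037e-05  1.53585476e+00] [0.76088808 0.17374957 0.22281748] 0.8772594649200619 20.8333
```

View pics/s21.png

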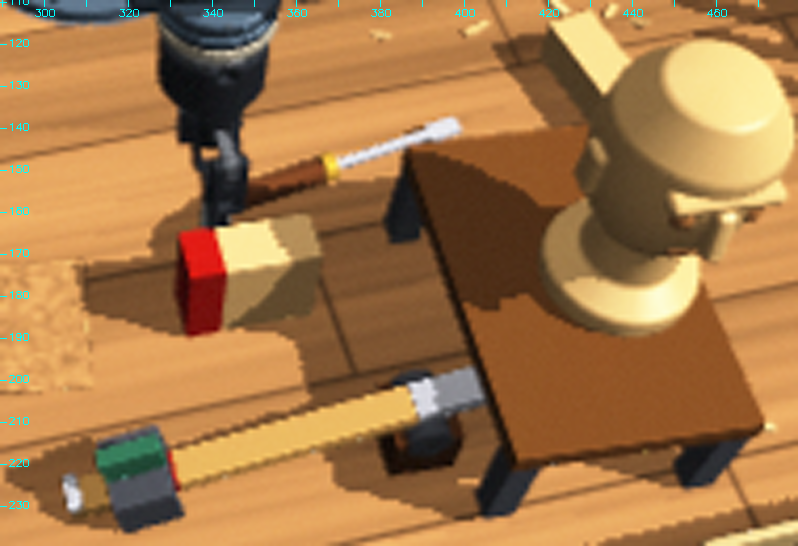

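View pics/t21.png

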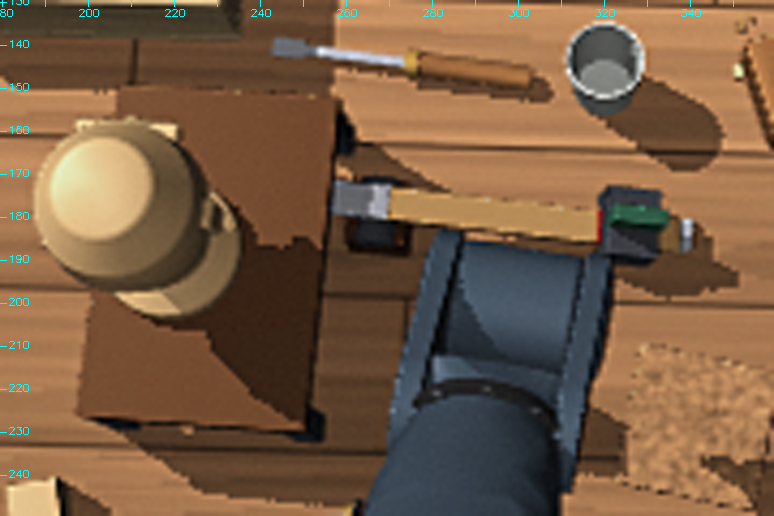

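Run:
```python
from h import *
T=camera("top");S=camera("scene")
print("corner now",tri(T,(258.1,152.1),S,(412.1,219.3)), "before",tri(T,(257.5,152.5),S,(412.3,221.4)))
```

```text
corner now (array([714.2, 157.3, 115.1]), np.float64(2.3)) before (array([716. , 160.7, 102.9]), np.float64(3.3))
```

Call:
play_rows(
  targets=[
    {"ax": 0,"ay": 0,"az": 0,"x": 1.5,"y": 13,"z": -10,"fingers": 75},
    {"ax": 0,"ay": 0,"az": 0,"x": 0,"y": 0,"z": -25,"fingers": 75},
    {"ax": 0,"ay": 0,"az": 0,"x": 0,"y": 0,"z": -25,"fingers": 75},
    {"ax": 0,"ay": 0,"az": 0,"x": 0,"y": 0,"z": -20,"fingers": 75},
    {"ax": 0,"ay": 0,"az": 0,"x": 0,"y": 0,"z": -15,"fingers": 75},
    {"ax": 0,"ay": 0,"az": 0,"x": 0,"y": 0,"z": -10,"fingers": 75},
    {"ax": 0,"ay": 0,"az": 0,"x": 0,"y": 0,"z": 0,"fingers": 75},
  ],
)

```text
time_s: 21.57
position: [0.4686, -0.006, 0.0349]
orientation: [-3.139, -0.0, 1.534]
contact_force: [-0.0, 0.1, -0.4]
finger_gap: 0.883
```

Run:
```python
from h import *
c=camera("scene")
o=observe();print(o["position"],o["orientation"],o["contact_force"],o["finger_gap"],o["time_s"])
crop(c,310,120,90,90,6,"s22",10)
```

```text
[ 0.46911621 -0.00595781  0.03607813] [-3.14029930e+00 -7.34257627e-05  1.53369973e+00] [ 0.53101644 -0.16022098 -0.10426234] 0.8808847873330362 21.6167
```

View pics/s22.png

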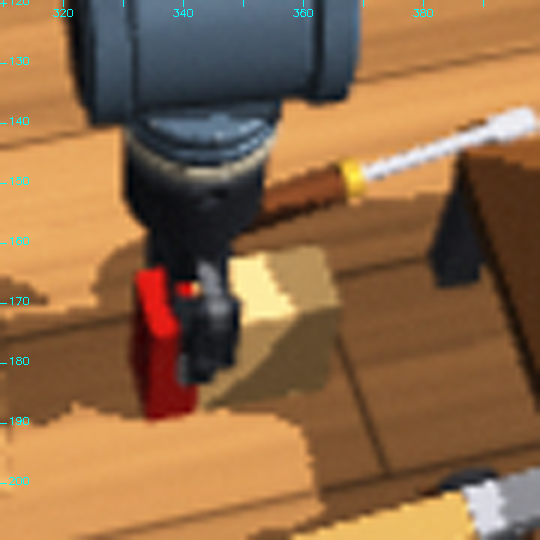

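Call:
play_rows(
  targets=[
    {"ax": 0,"ay": 0,"az": 0,"x": 0,"y": 0,"z": 0,"fingers": 55},
    {"ax": 0,"ay": 0,"az": 0,"x": 0,"y": 0,"z": 0,"fingers": 48},
    {"ax": 0,"ay": 0,"az": 0,"x": 0,"y": 0,"z": 0,"fingers": 35},
    {"ax": 0,"ay": 0,"az": 0,"x": 0,"y": 0,"z": 0,"fingers": 35},
    {"ax": 0,"ay": 0,"az": 0,"x": 0,"y": 0,"z": 0,"fingers": 35},
    {"ax": 0,"ay": 0,"az": 0,"x": 0,"y": 0,"z": 0,"fingers": 35},
  ],
)

```text
time_s: 22.12
position: [0.4694, -0.0057, 0.0378]
orientation: [3.14, 0.0, 1.534]
contact_force: [-3.2, -0.2, 8.4]
finger_gap: 0.509
```

Call:
play_rows(
  targets=[
    {"ax": 0,"ay": 0,"az": 0,"x": 0,"y": 0,"z": 4,"fingers": 35},
    {"ax": 0,"ay": 0,"az": 0,"x": 0,"y": 0,"z": 0,"fingers": 35},
    {"ax": 0,"ay": 0,"az": 0,"x": 0,"y": 0,"z": 0,"fingers": 35},
  ],
)

```text
time_s: 22.37
position: [0.4691, -0.0056, 0.041]
orientation: [3.141, 0.0, 1.534]
contact_force: [0.6, -0.4, -3.6]
finger_gap: 0.51
```

Run:
```python
from h import *
c=camera("scene")
o=observe();print(o["position"],o["orientation"],o["contact_force"],o["finger_gap"],o["time_s"])
crop(c,310,130,100,80,7,"s23",10)
c=camera("top")
crop(c,180,130,180,120,4.3,"t23",10)
```

```text
[ 0.46899956 -0.00556873  0.04077654] [3.14118692e+00 3.85254842e-05 1.53436906e+00] [-0.40789854 -0.15048226 -3.01346473] 0.5079376027988542 22.4167
```

View pics/s23.png

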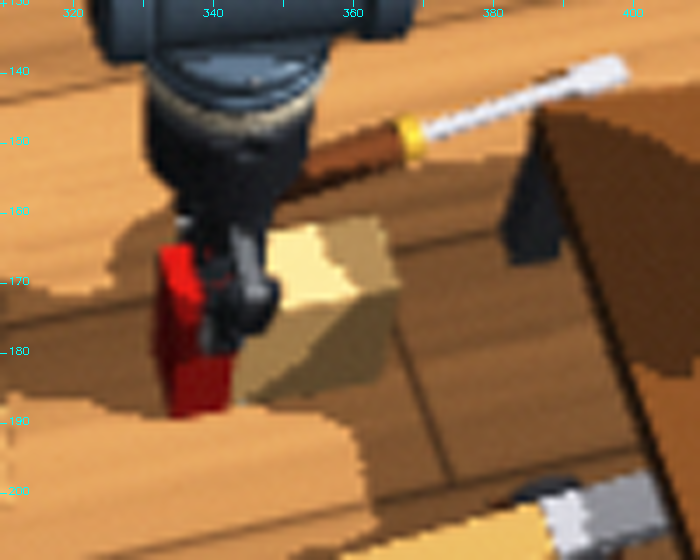

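View pics/t23.png

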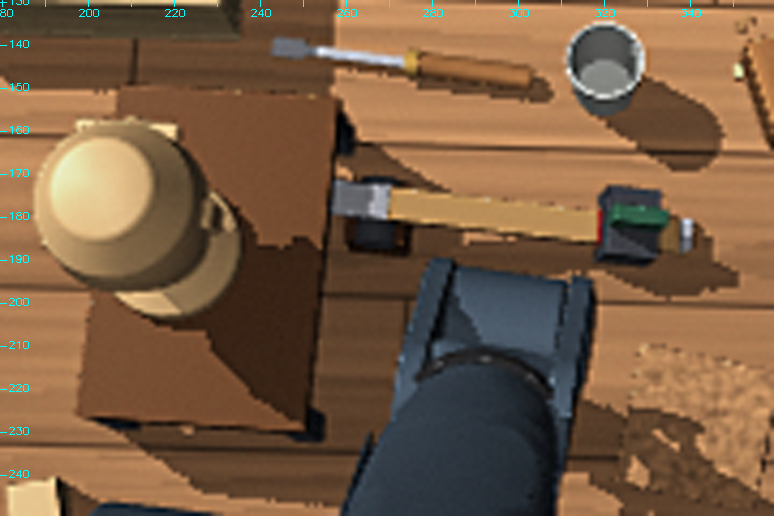

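Call:
play_rows(
  targets=[
    {"ax": 0,"ay": 0,"az": 0,"x": 8,"y": 10,"z": -2,"fingers": 35},
    {"ax": 0,"ay": 0,"az": 0,"x": 12,"y": 16,"z": 0,"fingers": 35},
    {"ax": 0,"ay": 0,"az": 0,"x": 10,"y": 16,"z": 0,"fingers": 35},
    {"ax": 0,"ay": 0,"az": 0,"x": 2,"y": 16,"z": 0,"fingers": 35},
    {"ax": 0,"ay": 0,"az": 0,"x": 0,"y": 10,"z": 0,"fingers": 35},
    {"ax": 0,"ay": 0,"az": 0,"x": 0,"y": 0,"z": 0,"fingers": 35},
    {"ax": 0,"ay": 0,"az": 0,"x": 0,"y": 0,"z": 0,"fingers": 35},
  ],
)

```text
time_s: 23.05
position: [0.5006, 0.0628, 0.0383]
orientation: [-3.141, 0.0, 1.536]
contact_force: [-0.4, 0.2, -3.9]
finger_gap: 0.512
```

Run:
```python
from h import *
c=camera("scene")
o=observe();print(o["position"],o["orientation"],o["contact_force"],o["finger_gap"],o["time_s"])
crop(c,330,120,110,100,6,"s24",10)
```

```text
[0.50060313 0.06230989 0.03840804] [-3.14106161e+00  1.84156742e-04  1.53486837e+00] [-0.56605511 -0.87931785 -3.20827385] 0.5099821606944306 23.1
```

View pics/s24.png

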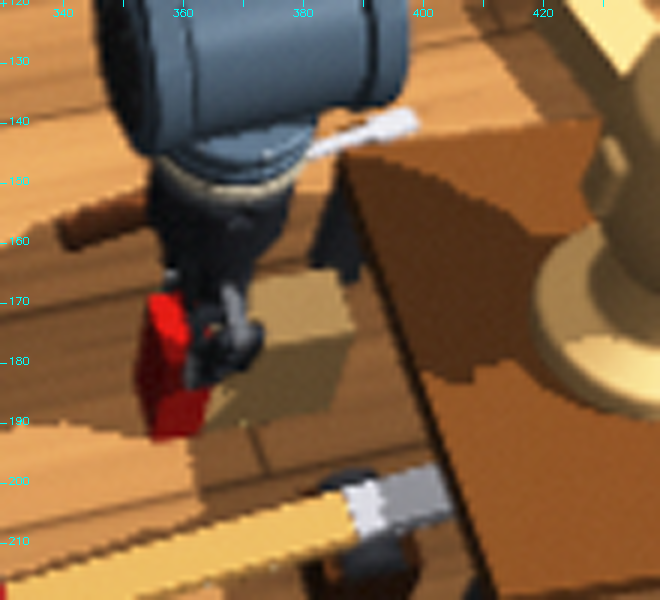

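Call:
play_rows(
  targets=[
    {"ax": 0,"ay": 0,"az": 0,"x": 0.3,"y": 9,"z": 0,"fingers": 35},
    {"ax": 0,"ay": 0,"az": 0,"x": 0.3,"y": 8,"z": 0,"fingers": 35},
    {"ax": 0,"ay": 0,"az": 0,"x": 0.3,"y": 6,"z": 0,"fingers": 35},
    {"ax": 0,"ay": 0,"az": 0,"x": 0,"y": 0,"z": 0,"fingers": 35},
  ],
)

```text
time_s: 23.43
position: [0.5019, 0.0865, 0.0386]
orientation: [3.141, -0.0, 1.535]
contact_force: [-0.4, -1.9, -4.2]
finger_gap: 0.509
```

Call:
play_rows(
  targets=[
    {"ax": 0,"ay": 0,"az": 0,"x": 0.3,"y": 6,"z": 0,"fingers": 35},
    {"ax": 0,"ay": 0,"az": 0,"x": 0.2,"y": 6,"z": 0,"fingers": 35},
    {"ax": 0,"ay": 0,"az": 0,"x": 0.2,"y": 4,"z": 0,"fingers": 35},
    {"ax": 0,"ay": 0,"az": 0,"x": 0,"y": 0,"z": 0,"fingers": 35},
  ],
)

```text
time_s: 23.77
position: [0.5026, 0.1022, 0.0386]
orientation: [3.141, -0.0, 1.535]
contact_force: [-0.1, -0.1, -2.0]
finger_gap: 0.511
```

Call:
play_rows(
  targets=[
    {"ax": 0,"ay": 0,"az": 0,"x": 0.2,"y": 5,"z": 0,"fingers": 35},
    {"ax": 0,"ay": 0,"az": 0,"x": 0.2,"y": 4,"z": 0,"fingers": 35},
    {"ax": 0,"ay": 0,"az": 0,"x": 0,"y": 0,"z": 0,"fingers": 35},
  ],
)

```text
time_s: 24.02
position: [0.5029, 0.111, 0.0386]
orientation: [3.142, -0.0, 1.535]
contact_force: [-0.1, -0.1, -4.0]
finger_gap: 0.512
```

Run:
```python
from h import *
c=camera("scene")
o=observe();print(o["position"],o["orientation"],o["contact_force"],o["finger_gap"],o["time_s"])
crop(c,340,120,110,100,6,"s25",10)
c=camera("top")
crop(c,220,180,110,80,6,"t25",10)
```

```text
[0.50292462 0.1107319  0.038584  ] [3.14157737e+00 1.92174993e-05 1.53479372e+00] [ 0.69279179 -0.64430879 -3.01631264] 0.5114963408535919 24.0667
```

View pics/s25.png

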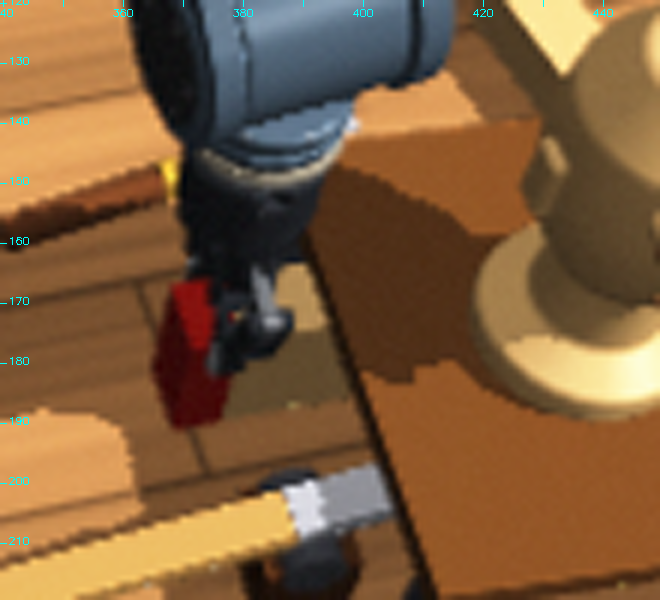

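Call:
play_rows(
  targets=[
    {"ax": 0,"ay": 0,"az": 0,"x": 0.1,"y": 4,"z": 0,"fingers": 35},
    {"ax": 0,"ay": 0,"az": 0,"x": 0.1,"y": 3,"z": 0,"fingers": 35},
    {"ax": 0,"ay": 0,"az": 0,"x": 0,"y": 0,"z": -1,"fingers": 35},
    {"ax": 0,"ay": 0,"az": 0,"x": 0,"y": 0,"z": 0,"fingers": 35},
  ],
)

```text
time_s: 24.45
position: [0.5033, 0.1178, 0.0379]
orientation: [3.141, -0.0, 1.535]
contact_force: [-2.1, 1.5, 1.7]
finger_gap: 0.509
```

On the bench. Release symmetrically and look.

Call:
play_rows(
  targets=[
    {"ax": 0,"ay": 0,"az": 0,"x": 0,"y": 0,"z": 0,"fingers": 46},
    {"ax": 0,"ay": 0,"az": 0,"x": 0,"y": 0,"z": 0,"fingers": 52},
    {"ax": 0,"ay": 0,"az": 0,"x": 0,"y": 0,"z": 0,"fingers": 60},
    {"ax": 0,"ay": 0,"az": 0,"x": 0,"y": 0,"z": 0,"fingers": 70},
    {"ax": 0,"ay": 0,"az": 0,"x": 0,"y": 0,"z": 0,"fingers": 70},
    {"ax": 0,"ay": 0,"az": 0,"x": 0,"y": 0,"z": 0,"fingers": 70},
  ],
)

```text
time_s: 24.95
position: [0.5032, 0.1174, 0.0376]
orientation: [3.141, -0.0, 1.534]
contact_force: [-0.7, 0.0, -0.9]
finger_gap: 0.817
```

Run:
```python
from h import *
c=camera("scene")
o=observe();print(o["position"],o["orientation"],o["contact_force"],o["finger_gap"],o["time_s"])
crop(c,290,120,190,120,4.2,"s26",10)
```

```text
[0.50315074 0.11740817 0.03760239] [ 3.14151057e+00 -9.30425392e-06  1.53431001e+00] [-0.25673509 -0.25701872 -0.48607347] 0.8184053120344817 25.0
```

View pics/s26.png

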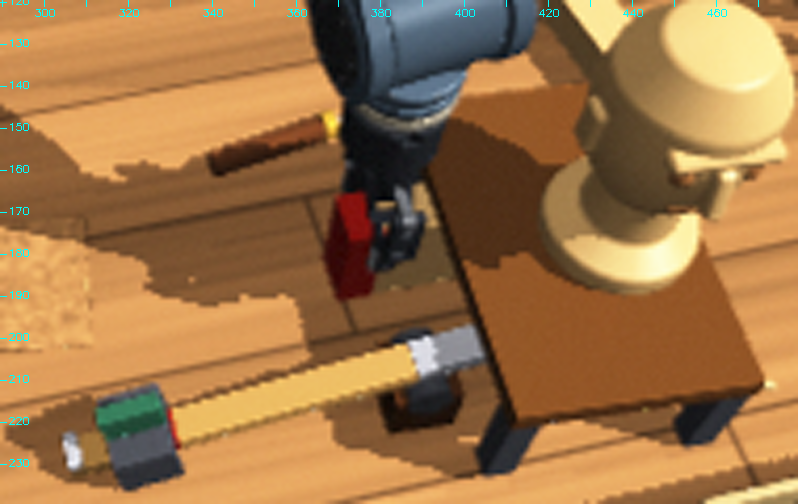

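Call:
play_rows(
  targets=[
    {"ax": 0,"ay": 0,"az": 0,"x": 0,"y": 0,"z": 10,"fingers": 70},
    {"ax": 0,"ay": 0,"az": 0,"x": 0,"y": 0,"z": 30,"fingers": 70},
    {"ax": 0,"ay": 0,"az": 0,"x": 0,"y": 0,"z": 35,"fingers": 70},
    {"ax": 0,"ay": 0,"az": 0,"x": 0,"y": -8,"z": 25,"fingers": 60},
    {"ax": 2,"ay": 0,"az": 0,"x": 15,"y": -27,"z": 0,"fingers": 40},
    {"ax": 2.1,"ay": 0,"az": 0,"x": 17,"y": -34,"z": 0,"fingers": 40},
    {"ax": 3,"ay": 0,"az": 0,"x": 17,"y": -34,"z": 0,"fingers": 40},
    {"ax": 3,"ay": 0,"az": 0,"x": 17,"y": -34,"z": 0,"fingers": 40},
    {"ax": 3,"ay": 0,"az": 0,"x": 17,"y": -34,"z": 0,"fingers": 40},
    {"ax": 0,"ay": 0,"az": 0,"x": 17,"y": -34,"z": 0,"fingers": 40},
    {"ax": 0,"ay": 0,"az": 0,"x": 19,"y": -34,"z": 0,"fingers": 40},
    {"ax": 0,"ay": 0,"az": 0,"x": 0,"y": 0,"z": 0,"fingers": 40},
  ],
)

```text
time_s: 26.0
position: [0.6243, -0.1276, 0.1381]
orientation: [-3.136, -0.227, 1.53]
contact_force: [1.7, 0.6, 0.0]
finger_gap: 0.466
```

Run:
```python
from h import *
c=camera("scene")
o=observe();print(o["position"],o["orientation"],o["contact_force"],o["finger_gap"],o["time_s"])
crop(c,290,120,190,120,4.2,"s27",10)
c=camera("top")
crop(c,180,130,180,120,4.3,"t27",10)
```

```text
[ 0.62296472 -0.12460666  0.13781888] [-3.13394788 -0.22803385  1.53029212] [0.36297283 0.69293428 0.26155716] 0.4693622610963723 26.05
```

View pics/s27.png

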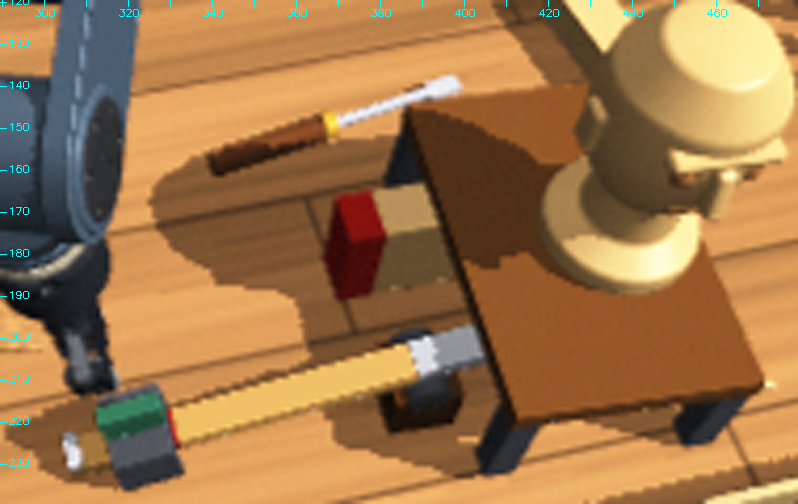

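View pics/t27.png

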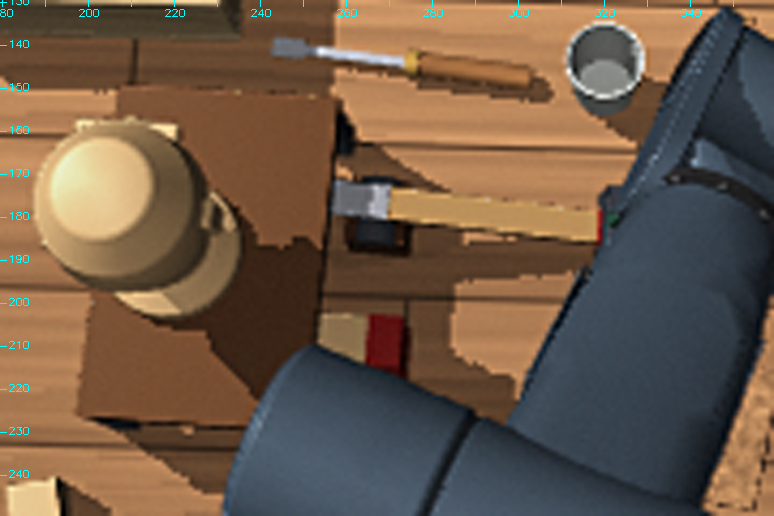

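Call:
play_rows(
  targets=[
    {"ax": 0,"ay": 0,"az": 0,"x": -0.5,"y": 6.7,"z": -30,"fingers": 40},
    {"ax": 0,"ay": 0,"az": 0,"x": 0,"y": 6.7,"z": -30,"fingers": 40},
    {"ax": 0,"ay": 0,"az": 0,"x": 0,"y": 5,"z": -22,"fingers": 40},
    {"ax": 0,"ay": 0,"az": 0,"x": 0,"y": 3.2,"z": -14,"fingers": 40},
    {"ax": 0,"ay": 0,"az": 0,"x": 0,"y": 2,"z": -8,"fingers": 40},
    {"ax": 0,"ay": 0,"az": 0,"x": 0,"y": 0,"z": 0,"fingers": 40},
    {"ax": 0,"ay": 0,"az": 0,"x": 0,"y": 0,"z": 0,"fingers": 40},
  ],
)

```text
time_s: 26.68
position: [0.6218, -0.0974, 0.0345]
orientation: [-3.134, -0.228, 1.534]
contact_force: [-0.2, -0.1, 1.3]
finger_gap: 0.47
```

Run:
```python
from h import *
c=camera("scene")
o=observe();print(o["position"],o["orientation"],o["contact_force"],o["finger_gap"],o["time_s"])
crop(c,280,160,80,80,7,"s28",10)
```

```text
[ 0.62218309 -0.0977936   0.03495426] [-3.1347394  -0.22808987  1.53426365] [-0.32535647 -0.32563042 -0.0457166 ] 0.4666322561886341 26.7333
```

View pics/s28.png

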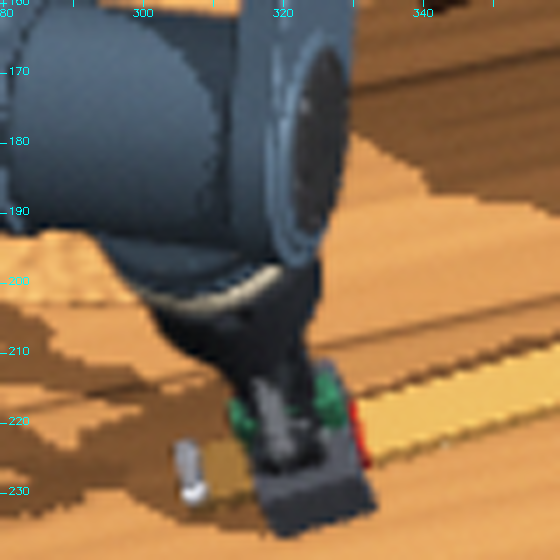

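Call:
play_rows(
  targets=[
    {"ax": 0,"ay": 0,"az": 0,"x": 0,"y": -1,"z": -3,"fingers": 40},
    {"ax": 0,"ay": 0,"az": 0,"x": 0,"y": 0,"z": 0,"fingers": 22},
    {"ax": 0,"ay": 0,"az": 0,"x": 0,"y": 0,"z": 0,"fingers": 5},
    {"ax": 0,"ay": 0,"az": 0,"x": 0,"y": 0,"z": 0,"fingers": 5},
    {"ax": 0,"ay": 0,"az": 0,"x": 0,"y": 0,"z": 0,"fingers": 5},
    {"ax": 0,"ay": 0,"az": 0,"x": 0,"y": 0,"z": 0,"fingers": 5},
  ],
)

```text
time_s: 27.23
position: [0.6222, -0.0993, 0.0313]
orientation: [-3.135, -0.228, 1.533]
contact_force: [0.9, -2.0, 4.6]
finger_gap: 0.168
```

Call:
play_rows(
  targets=[
    {"ax": 0,"ay": 0,"az": 0,"x": 0,"y": 0,"z": 2,"fingers": 5},
    {"ax": -0.5,"ay": 0,"az": 0,"x": 0,"y": 0,"z": 2.5,"fingers": 5},
    {"ax": -0.5,"ay": 0,"az": 0,"x": 0,"y": -0.3,"z": 2.5,"fingers": 5},
    {"ax": -0.5,"ay": 0,"az": 0,"x": 0,"y": -0.3,"z": 2.5,"fingers": 5},
    {"ax": -0.5,"ay": 0,"az": 0,"x": 0,"y": -0.3,"z": 2.5,"fingers": 5},
    {"ax": -0.5,"ay": 0,"az": 0,"x": 0,"y": -0.3,"z": 2.5,"fingers": 5},
    {"ax": -0.5,"ay": 0,"az": 0,"x": 0,"y": -0.3,"z": 2.5,"fingers": 5},
    {"ax": -0.5,"ay": 0,"az": 0,"x": 0,"y": -0.3,"z": 2.5,"fingers": 5},
    {"ax": -0.5,"ay": 0,"az": 0,"x": 0,"y": 0,"z": 4,"fingers": 5},
    {"ax": 0,"ay": 0,"az": 0,"x": 0,"y": 0,"z": 6,"fingers": 5},
    {"ax": 0,"ay": 0,"az": 0,"x": 0,"y": 0,"z": 0,"fingers": 5},
  ],
)

```text
time_s: 28.15
position: [0.6223, -0.1008, 0.0616]
orientation: [-3.138, -0.158, 1.534]
contact_force: [1.3, 0.5, -8.0]
finger_gap: 0.168
```

Run:
```python
from h import *
c=camera("scene")
o=observe();print(o["position"],o["orientation"],o["contact_force"],o["finger_gap"],o["time_s"])
crop(c,290,120,190,120,4.2,"s29",10)
```

```text
[ 0.62210655 -0.10082159  0.06095901] [-3.13716814 -0.15845384  1.53420135] [ 0.4471      0.16943707 -9.47386754] 0.16989773726588928 28.2
```

View pics/s29.png

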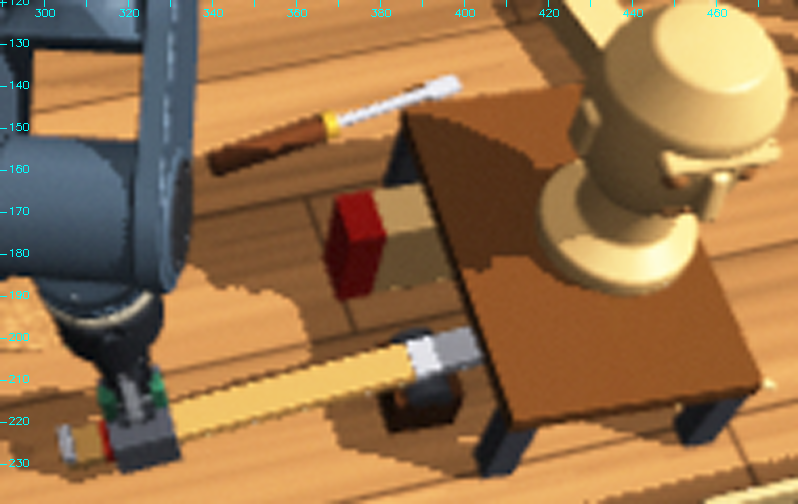

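Call:
play_rows(
  targets=[
    {"ax": 0,"ay": 0,"az": 0,"x": 0,"y": 0,"z": 10,"fingers": 5},
    {"ax": 0,"ay": 0,"az": 0,"x": 0,"y": 0,"z": 25,"fingers": 5},
    {"ax": -3,"ay": 0,"az": 0,"x": 0,"y": 0,"z": 30,"fingers": 5},
    {"ax": -3,"ay": 0,"az": 0,"x": 0,"y": 0,"z": 25,"fingers": 5},
    {"ax": -3.1,"ay": 0,"az": 0,"x": -20,"y": -8,"z": 0,"fingers": 5},
    {"ax": 0,"ay": 0,"az": 0,"x": -25,"y": -10,"z": 0,"fingers": 5},
    {"ax": 0,"ay": 0,"az": 0,"x": -30,"y": -12,"z": 0,"fingers": 5},
    {"ax": 0,"ay": 0,"az": 0,"x": -30,"y": -12,"z": 0,"fingers": 5},
    {"ax": 0,"ay": 0,"az": 0,"x": -30,"y": -12,"z": 0,"fingers": 5},
    {"ax": 0,"ay": 0,"az": 0,"x": -25,"y": -10,"z": 0,"fingers": 5},
    {"ax": 0,"ay": 0,"az": 0,"x": -18,"y": -8,"z": 0,"fingers": 5},
    {"ax": 0,"ay": 0,"az": 0,"x": 0,"y": 0,"z": 0,"fingers": 5},
  ],
)

```text
time_s: 29.2
position: [0.4404, -0.1735, 0.1506]
orientation: [-3.14, -0.0, 1.532]
contact_force: [0.1, 0.2, -9.8]
finger_gap: 0.167
```

Call:
play_rows(
  targets=[
    {"ax": 0,"ay": 0,"az": 0,"x": 0,"y": 0,"z": -30,"fingers": 5},
    {"ax": 0,"ay": 0,"az": 0,"x": 0,"y": 0,"z": -35,"fingers": 5},
    {"ax": 0,"ay": 0,"az": 0,"x": 0,"y": 0,"z": -30,"fingers": 5},
    {"ax": 0,"ay": 0,"az": 0,"x": 0,"y": 0,"z": -15,"fingers": 5},
    {"ax": 0,"ay": 0,"az": 0,"x": 0,"y": 0,"z": -5,"fingers": 5},
    {"ax": 0,"ay": 0,"az": 0,"x": 0,"y": 0,"z": 0,"fingers": 5},
    {"ax": 0,"ay": 0,"az": 0,"x": 0,"y": 0,"z": 0,"fingers": 5},
  ],
)

```text
time_s: 29.78
position: [0.4445, -0.1731, 0.0362]
orientation: [3.14, 0.001, 1.534]
contact_force: [-0.6, 0.0, -9.0]
finger_gap: 0.172
```

Run:
```python
from h import *
c=camera("scene")
o=observe();print(o["position"],o["orientation"],o["contact_force"],o["finger_gap"],o["time_s"])
crop(c,250,130,100,90,6,"s30",10)
```

```text
[ 0.44469739 -0.17324948  0.03649418] [3.13935709e+00 9.47680085e-04 1.53417392e+00] [-0.12653265  0.25240005 -8.52545212] 0.16787575280545913 29.8333
```

View pics/s30.png

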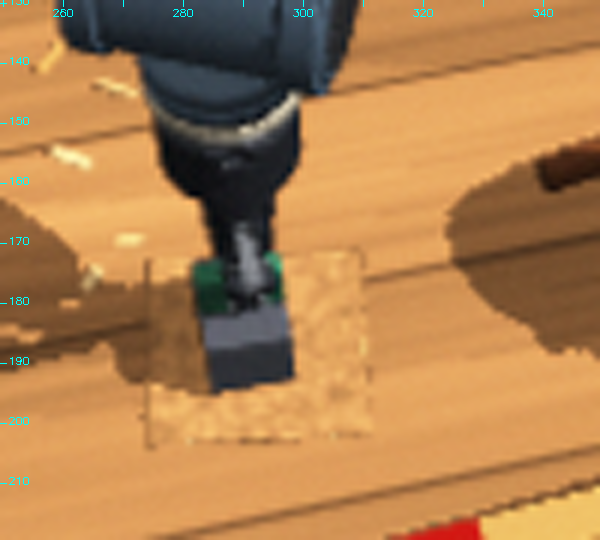

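Over the mat centre, just above it. Lower until contact.

Call:
play_rows(
  targets=[
    {"ax": 0,"ay": 0,"az": 0,"x": 0,"y": 0,"z": -3,"fingers": 5},
    {"ax": 0,"ay": 0,"az": 0,"x": 0,"y": 0,"z": -2,"fingers": 5},
    {"ax": 0,"ay": 0,"az": 0,"x": 0,"y": 0,"z": 0,"fingers": 5},
  ],
)

```text
time_s: 30.08
position: [0.4438, -0.1728, 0.0303]
orientation: [3.141, 0.0, 1.534]
contact_force: [-0.5, -0.1, -9.7]
finger_gap: 0.167
```

Call:
play_rows(
  targets=[
    {"ax": 0,"ay": 0,"az": 0,"x": 0,"y": 0,"z": -1.5,"fingers": 5},
    {"ax": 0,"ay": 0,"az": 0,"x": 0,"y": 0,"z": -1,"fingers": 5},
    {"ax": 0,"ay": 0,"az": 0,"x": 0,"y": 0,"z": 0,"fingers": 5},
  ],
)

```text
time_s: 30.33
position: [0.4441, -0.173, 0.0282]
orientation: [3.141, 0.0, 1.534]
contact_force: [-0.3, -0.3, 1.9]
finger_gap: 0.168
```

Down on the mat. Release and retreat.

Call:
play_rows(
  targets=[
    {"ax": 0,"ay": 0,"az": 0,"x": 0,"y": 0,"z": 0,"fingers": 18},
    {"ax": 0,"ay": 0,"az": 0,"x": 0,"y": 0,"z": 0,"fingers": 26},
    {"ax": 0,"ay": 0,"az": 0,"x": 0,"y": 0,"z": 0,"fingers": 40},
    {"ax": 0,"ay": 0,"az": 0,"x": 0,"y": 0,"z": 0,"fingers": 45},
    {"ax": 0,"ay": 0,"az": 0,"x": 0,"y": 0,"z": 10,"fingers": 45},
    {"ax": 0,"ay": 0,"az": 0,"x": 0,"y": 0,"z": 25,"fingers": 45},
    {"ax": 0,"ay": 0,"az": 0,"x": 0,"y": 0,"z": 35,"fingers": 45},
    {"ax": 0,"ay": 0,"az": 0,"x": 0,"y": -25,"z": 30,"fingers": 45},
    {"ax": 0,"ay": 0,"az": 0,"x": 0,"y": -35,"z": 0,"fingers": 45},
    {"ax": 0,"ay": 0,"az": 0,"x": 0,"y": -35,"z": 0,"fingers": 45},
    {"ax": 0,"ay": 0,"az": 0,"x": 0,"y": -35,"z": 0,"fingers": 45},
    {"ax": 0,"ay": 0,"az": 0,"x": 0,"y": -20,"z": 0,"fingers": 45},
  ],
)

```text
time_s: 31.33
position: [0.4435, -0.326, 0.1288]
orientation: [3.14, 0.002, 1.533]
contact_force: [0.3, 0.9, 0.5]
finger_gap: 0.53
```

Run:
```python
from h import *
c=camera("scene")
o=observe();print(o["position"],o["contact_force"],o["time_s"])
crop(c,260,100,220,150,3.6,"s31",10)
T=camera("top")
crop(T,180,130,190,130,4,"t31",10)
```

```text
[ 0.44354318 -0.32794336  0.12871189] [-3.38660647 -1.38095989  0.01036307] 31.3833
```

View pics/s31.png

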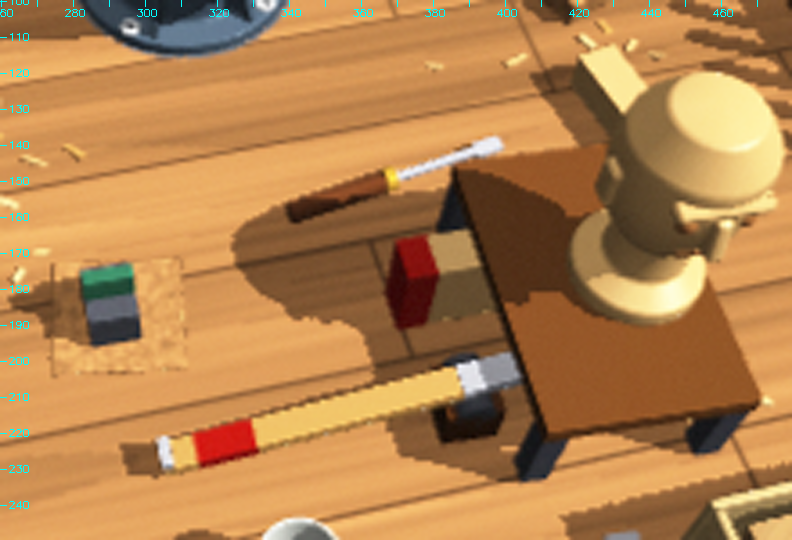

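View pics/t31.png

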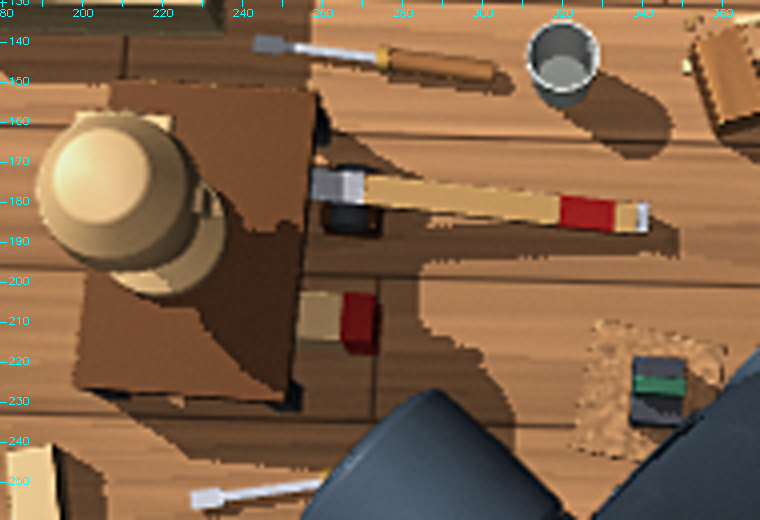

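Run:
```python
from h import *
T=camera("top");S=camera("scene")
def t(x,y):return (180+x/4-.5,130+y/4-.5)
def s(x,y):return (260+x/3.6-.5,100+y/3.6-.5)
print("TR",tri(T,t(317,92),S,s(549,437)),"BR",tri(T,t(293,402),S,s(455,170)))
print("pack outer near/far",onz(T,t(380,294),.09),onz(T,t(377,343),.09),onz(S,s(396,238),.09),onz(S,s(437,290),.09))
print("fin",tri(T,t(660,385),S,s(107,276)),observe()["dq"].round(3))
```

```text
TR (array([715.5, 157. , 107.1]), np.float64(0.2)) BR (array([419.3, 168.7, 105.1]), np.float64(9.0))
pack outer near/far [0.52417928 0.08997501 0.09      ] [0.47735953 0.09075766 0.09      ] [0.47400628 0.0983992  0.09      ] [0.53931269 0.11755877 0.09      ]
fin (array([ 445.9, -176. ,   79.1]), np.float64(0.1)) [ 0.025 -0.01   0.018  0.002 -0.004  0.003]
```

Run:
```python
from h import *
a=cv2.imread("pics/scene0.png");c=camera("scene");b=np.ascontiguousarray(c["color"][:,:,::-1])
cv2.imwrite("pics/now.png",b)
f=lambda i:cv2.resize(i[130:235,375:480],None,fx=3.7,fy=3.7,interpolation=cv2.INTER_CUBIC)
cv2.imwrite("pics/cmp.png",np.hstack([f(a),f(b)]))
# column edge profile of board front lower->background at head patch shift
for u0,v0,w,h in((400,200,40,30),(420,110,60,80),(380,135,30,25),(455,195,25,25)):
    t=a[v0:v0+h,u0:u0+w]
    R=cv2.matchTemplate(b[v0-8:v0+h+8,u0-8:u0+w+8],t,cv2.TM_CCOEFF_NORMED)
    _,m,_,p=cv2.minMaxLoc(R); print((u0,v0),m,p[0]-8,p[1]-8)
```

```text
(400, 200) 0.8730373978614807 -1 0
(420, 110) 0.9621248245239258 1 0
(380, 135) 0.9811798334121704 0 0
(455, 195) 0.9777201414108276 -1 0
```

View pics/cmp.png

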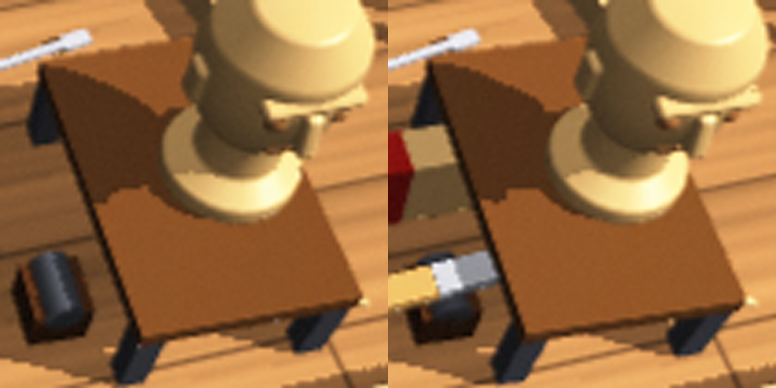

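Run:
```python
from h import *
a=cv2.imread("pics/scene0.png");b=cv2.imread("pics/now.png")
u=cv2.imread("pics/s21.png");k=4
A=cv2.resize(a[110:240,290:480],(u.shape[1],u.shape[0]),interpolation=cv2.INTER_CUBIC)
B=cv2.resize(b[110:240,290:480],(u.shape[1],u.shape[0]),interpolation=cv2.INTER_CUBIC)
for n,(x,y,w,h) in {"head":(630,60,110,80),"base":(560,210,110,110),"corner":(500,420,60,50)}.items():
    t=A[y:y+h,x:x+w]
    for m,I in(("up",u),("now",B)):
        R=cv2.matchTemplate(I[y-30:y+h+30,x-30:x+w+30],t,cv2.TM_CCOEFF_NORMED);_,s,_,p=cv2.minMaxLoc(R)
        print(n,m,round(s,3),(p[0]-30)/4.2,(p[1]-30)/4.2)
c=camera("scene")
def tip(P,th):# rotate about stand pivot
    ex=np.array([.0349,.9994,0]);c0=np.array([.5705,.2655,0]);d=np.array(P)-c0;x=d@ex-.085;z=d[2]
    return c0+d-(d@ex)*ex-np.array([0,0,z])+ex*(.085+x*np.cos(th)+z*np.sin(th))+np.array([0,0,z*np.cos(th)-x*np.sin(th)])
for n,P in(("head",[.57,.295,.3]),("base",[.57,.295,.13]),("corner",[.716,.16,.1])):
    for h in(.003,.007,.012): print(n,h,(proj(c,tip(P,h/.185))-proj(c,P)).round(2))
```

```text
head up 0.996 4.523809523809524 -0.9523809523809523
head now 0.997 2.380952380952381 -0.47619047619047616
base up 0.982 0.9523809523809523 -0.47619047619047616
base now 0.989 0.23809523809523808 0.0
corner up 0.984 -0.23809523809523808 -1.4285714285714286
corner now 0.992 -0.9523809523809523 -0.7142857142857143
head 0.003 [ 1.68 -0.45]
head 0.007 [ 3.91 -1.02]
head 0.012 [ 6.69 -1.7 ]
base 0.003 [ 0.69 -0.26]
base 0.007 [ 1.6 -0.6]
base 0.012 [ 2.75 -1.01]
corner 0.003 [ 0.72 -0.54]
corner 0.007 [ 1.7  -1.25]
corner 0.012 [ 2.97 -2.15]
```

Run:
```python
from h import *
o=observe();print(o["time_s"],o["contact_force"].round(1));print(r.finish_job())
```

```text
31.6333 [0.5 0.3 0.9]
the job is handed in; nothing more can be done
None
```

I did the whole job and handed it in at 31.6 s; no verdict came back. The bar lies over the fulcrum with its toe under the board. The weight on the red band lifted the edge, the packing block went in upright with its red end outside, and the weight is back on its mat.

**Last checks from the camera images:**
- **Packing block:** it stands upright, about 30–35 mm under the board.
- **Board edge:** it was about 12 mm up on the lever and is still up, at about 4 mm by triangulating the corner but 8–10 mm by the head's tilt. The two measurements disagree. Geometry gives about 7 mm with the board resting on the block, and at least 3.5 mm is needed.
- **Weight:** it is upright within about 5 mm of the mat's centre, clear of the bar.
- **Gripper:** it was open and clear of everything, reading about 1 N, which is noise level.
- **Bystanders:** those in view showed no visible movement; I did not measure them.

**Things that went differently than expected:**
- **Bar grasp:** the first three closings missed the bar or only caught its top edge, because the fingertips sit about 30 mm higher than the reported TCP suggests. I went lower until it gripped; the bar did not move.
- **Stand:** it seems to have slid a few millimetres outward during the lift, well inside the 40 mm limit.

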